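Interlock the aluminium channels in the packing tray

ROBOT

A 6-joint arm with a two-finger parallel gripper is mounted at the origin on the work surface. World frame = base frame: x ahead of the robot, y to its left, z up, the work surface at z = 0. Lengths are in mm, angles in rad, forces in N, time in s.
With the tool pointing down it reaches from about 350 to 875 mm from the base axis. Payload 4.2 kg.
Tool frame: the origin (TCP) lies between the finger pads; the fingertips stand 19 mm ahead of it and the grasp point (between the pads) is the TCP; y points along the fingers, z is the direction in which the jaws open and shut, and the axes are right-handed (so a half turn about y gives the same grasp; the last joint's range is limited). The gripper opens to 85 mm and grips with 20 to 120 N. Pads are 22 mm wide; open, the fingers measure 114 mm over their backs; the gripper's body (76 mm by 85 mm) begins 54 mm behind the grasp point. The pads swing forward as they close: fully open they stand 13 mm farther back than shut.
Start: joints at [-0.956, 0.385, 0.008, 0, -1.194, -0.259], TCP at [217.727, -585.828, 250.312] pointing down, gripper open.
Joint ranges: [-3.14, 3.14], [-1.21, 2.06], [-1.07, 1.41], [-3.16, 2.05], [-2.99, -0.16], [-3.1, 3.1]. Speed limits (rad/s): [2.79, 2.79, 3.14, 3.14, 3.14, 3.14].

INTERFACE

Orientations are given as a unit quaternion [x, y, z, w].
In Python, from bench import arm gives the robot as it stands.
- The arm moves only by the shell command python3 -m inch 'ROWS'. ROWS is JSON, a list of rows, each a list of 7 numbers: the opening, from 0 (shut) to 1 (fully open), then the shift along the tool's x, y, z in cm, then the turn, a rotation vector about the tool's x, y, z in degrees. A call has 1 to 20 rows; each row is the pose to reach, as a shift and turn from the pose commanded when the call began, along the tool's axes at that moment; what a row does not reach only later rows make up. A row lasts 1/12 s, in which the tool goes at most 41.7 mm and 7.16 degrees, less where a joint would pass 70% of its speed; a pose out of reach is approached as far as the arm can. A call with a gripper value outside its range is refused whole. The fingers move at their own pace and stop on an object; the grip force is fixed at half the most. Time passes only in rows, so rows that repeat a pose let the fingers close. It gives the time, the measured TCP pose, the force and the opening at its end, in the units of the state.
- arm.read_state(): the state, without advancing time (a new reading comes with each control period).
- arm.get_image(name): name is "side" or "top" or "wrist"; returns the picture (400x640x3 uint8, red, green, blue); there is no depth.
- arm.camera_params(name): a dict with "fx", "fy", "cx", "cy" (pixels), "rvec" (rotation vector, rad) and "tvec" (3), from world to camera coordinates, as OpenCV has them. Camera axes: x right, y down, z forward; pixel columns grow to the right and rows downward; lengths in mm; the calibration is good to about 2 mm. A picture is of the moment at which its call begins: read the wrist's pose just before it. camera_params takes no time and is no camera call; for the wrist camera it gives the pose at the moment of the call.
- arm.job_done(): hands the job in, once; it reports no verdict.
Trained networks look in the newest picture that a camera, given by its name, has taken for a name from the list of things; names that differ only in an ending like _2 or _b are one class to them, and where a whole thing is asked for, a point or a joint stands for the part that bears it (a point fixed in the world has none). Each returns a list of dicts, best first, with "conf" (0 to 1); they miss things now and then, are a little off and sometimes report something else, mostly with a low value. They report only what shows in the picture. A call takes as long as a camera call. They do not tell look-alikes from the thing itself.
- arm.masks_of(label, camera): "mask" (400x640 bool, what is visible of it) and "extent" ([left, top, width, height] in pixels, round what is visible of it).
The state is a dict: "clock": time; "joints": joint angles; "joint_vel": joint speeds; "joint_efforts": joint torques, N m; "position": TCP position; "ee_rot": TCP orientation; "contact_force": force on the tool from outside, world axes, zero at the start; "wrist_torque": the same for the moment, N m; "gripper_width": finger opening in mm.
Only numpy, scipy, OpenCV 4.12 (cv2) and the standard library are available. Lean on these libraries where they do the work, as an engineer would, in place of code of your own. Each camera call takes 0.05 s, during which the arm holds its last target.

TASK

Pack the three aluminium channels in the cardboard tray so that they interlock. Slide the channel already in the tray right up against its side of the black plastic strip, lay the one that lies alone on the bench, also open side up, right up against the strip's other side, and press the channel from the sloping stand, open side down, fully home over the two, one of its flanges in each of their troughs. Centre them along the tray to within about a centimetre and leave everything else undisturbed.

Things in the scene. Friction and masses are not known exactly. Their poses are not given: they have to be found in the camera images.
- tray: fixed shallow cardboard tray 180 (x) by 224 mm (y); floor 4, walls 4 thick, 14 high. Origin: centre of underside, z up. A fixed black plastic strip along x, 170 long, 32 wide, top 12 mm above the bench, divides it; its middle lies anywhere from y = -8 to +8 mm (not reported). With channels a, c against it, 82 mm between centres, their near flanges' inner faces are 40 mm apart: b's 42 mm inside straddles them.
- stand: fixed steel stand with a rest plate, 84 by 170 mm, sloping 30 degrees, rising towards the stand's +x; its low edge faces the robot. Two 10 mm high stops at the ends of the low edge hold the channel; the 80 mm between them is free. Origin: on the bench below the plate's centre, whose surface is 75 mm up; y is level, along the plate.
- channel_a: plain aluminium U-channel, 140 long, 50 wide over the flanges, 40 high, 4 mm thick all over (42 clear inside), flange edges half-round, about 190 g. Lies open up in the tray, short of the strip, on its -y side. Origin: centre of the web's underside; x along it, z up.
- channel_c: plain aluminium U-channel, 140 long, 50 wide over the flanges, 40 high, 4 mm thick all over (42 clear inside), flange edges half-round, about 190 g. Lies open up alone on the bench, left or right. Origin: centre of the web's underside; x along it, z up.
- channel_b: plain aluminium U-channel, 140 long, 50 wide over the flanges, 40 high, 4 mm thick all over (42 clear inside), flange edges half-round, about 190 g. Lies open down on the stand, along its y. Origin: middle of the open side, level with the flange edges; x along it, z out through the web (outer face at z = 40). Home in the tray, its origin is 8 mm above the bench.
- jar: bystander: small white jar, 34 mm across, 45 mm high; origin at its underside
- carton: bystander: small cardboard carton 50 x 28 x 22 mm; origin at its underside
- tape: bystander: roll of clear tape, 90 mm across, 24 mm high; origin at its underside
- screwdriver: bystander: screwdriver lying at the far side of the bench
- bottle: bystander: white bottle, 56 mm across, 130 mm high; origin at its underside
Things that resemble listed ones, but are neither listed nor needed, are in the scene too. What is shaped like the channel_a but green is not meant. Leave any purple look-alike of the channel_b alone.

How it is judged:
By the outcome, as a careful person would: the job done as asked, in the order asked, and still so for the second after the job is handed in, with the robot touching nothing.
It also fails if it takes over 72 s, if anything falls off the work surface, if the arm or the gripper's body presses on something with over 40 N, if the wrist force passes 120 N, or if a joint passes its speed limit or range.

## Working session

There is one attempt and no reset: what is moved stays moved. The work goes in short steps, Python scripts to look and compute and a shell command to move; the robot and the scene stay as the last step left them, time stands still between calls to the robot, and variables do not carry over. Pictures are saved under pics/ and viewed, and the job is handed in when it is done.

```bash
ls; mkdir -p pics
python3 - <<'E'
from bench import arm
import cv2,json
s=arm.read_state();print(s)
for n in("side","top","wrist"):
    im=arm.get_image(n);cv2.imwrite(f"pics/{n}0.png",im[:,:,::-1]);print(n,arm.camera_params(n))
E
```

```text
pics
{'clock': 0.0, 'joints': array([-9.56395635e-01,  3.85569061e-01,  6.63658788e-03, -5.28690073e-04,
       -1.19399552e+00, -2.58583542e-01]), 'joint_vel': array([ 6.01731427e-04,  1.61057643e-04,  8.06226376e-04,  6.57425982e-04,
        7.30658677e-05, -8.99085717e-05]), 'joint_efforts': array([ 7.63694188e-04, -3.92284155e+01,  1.88404459e+01,  4.18600693e+00,
       -4.54534849e-03,  3.67536401e-07]), 'position': array([ 217.55262296, -585.33835105,  249.21379374]), 'ee_rot': array([-0.69520113, -0.12490866,  0.12523101,  0.69671401]), 'contact_force': array([-0.63152168, -0.25056094,  0.44643243]), 'wrist_torque': array([0.06913354, 0.03873984, 0.0073734 ]), 'gripper_width': 85.38412949734884}
side {'fx': 462.40172447210534, 'fy': 462.40172447210534, 'cx': 324.75233397705995, 'cy': 197.6791549872405, 'rvec': array([ 2.1700744 , -0.25418416,  0.11098914]), 'tvec': array([-573.49095493,   90.04781044, 1134.12764181])}
top {'fx': 513.2639930135398, 'fy': 513.2639930135398, 'cx': 326.3550927771118, 'cy': 199.7821258271786, 'rvec': array([ 2.17559552, -2.20026032,  0.08796303]), 'tvec': array([-102.67673588,  555.92326679, 1309.05290569])}
wrist {'fx': 349.7840687852741, 'fy': 349.7840687852741, 'cx': 319.23377453173583, 'cy': 196.96477918316708, 'rvec': array([-1.69947283, -2.44320378, -0.32383132]), 'tvec': array([624.83275489, -34.68193887, 378.34110947])}
```

View pics/top0.png

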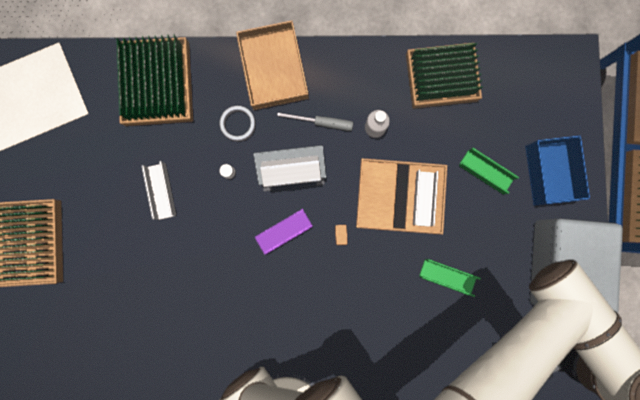

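View pics/side0.png

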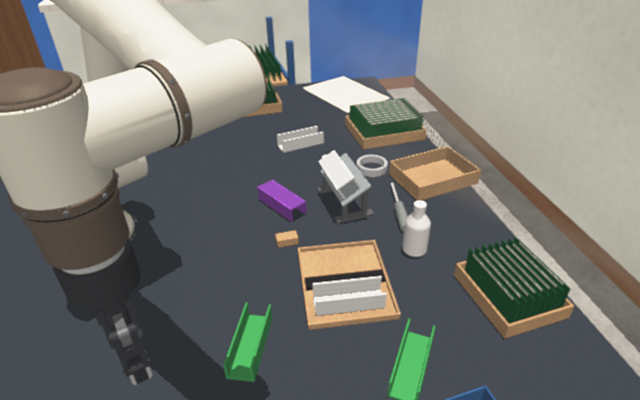

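View pics/wrist0.png

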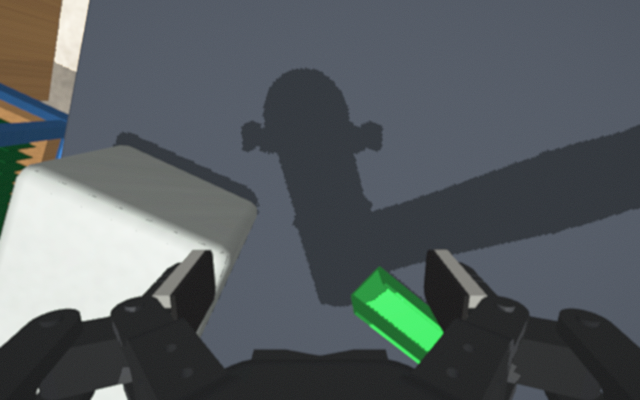

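```bash
cat > h.py <<'E'
import numpy as np,cv2
from bench import arm
from scipy.spatial.transform import Rotation as R
def P(n): 
    p=arm.camera_params(n);K=np.array([[p['fx'],0,p['cx']],[0,p['fy'],p['cy']],[0,0,1]]);M=cv2.Rodrigues(np.array(p['rvec']))[0];return K,M,np.array(p['tvec'])
def ray(cam,uv,z):
    K,M,t=cam;uv=np.atleast_2d(uv);d=np.c_[uv,np.ones(len(uv))]@np.linalg.inv(K).T@M;c=-M.T@t
    return c+d*((z-c[2])/d[:,2])[:,None]
def proj(cam,X):
    K,M,t=cam;x=(np.atleast_2d(X)@M.T+t)@K.T;return x[:,:2]/x[:,2:]
E
python3 - <<'E'
from h import *
im=arm.get_image("top")
c=P("top")
for l,z in(("tray",14),("channel_a",44),("channel_b",90),("stand",75)):
    for r in arm.masks_of(l,"top")[:6]:
        m=r["mask"].astype(np.uint8);q=cv2.minAreaRect(np.argwhere(m)[:,::-1].astype(np.float32))
        b=cv2.boxPoints(q);w=ray(c,b,z)[:,:2]
        print(l,round(r["conf"],2),r["extent"],"px",np.round(q[0]),"w",w.mean(0).round(),[ (np.linalg.norm(w[i+1]-w[i]).round(), np.degrees(np.arctan2(*(w[i+1]-w[i])[::-1])).round(1)) for i in(0,1)])
cv2.imwrite("pics/crop1.png",cv2.resize(im[120:260,130:530,::-1],None,fx=2,fy=2,interpolation=cv2.INTER_CUBIC))
E
```

```text
tray 0.96 [358.1, 156.0, 89.7, 80.0] px [402. 196.] w [ 564. -306.] [(np.float64(181.0), np.float64(-5.1)), (np.float64(227.0), np.float64(-94.9))]
channel_a 0.84 [143.3, 162.1, 34.2, 57.9] px [159. 190.] w [583. 318.] [(np.float64(60.0), np.float64(-78.3)), (np.float64(142.0), np.float64(-167.4))]
channel_a 0.83 [421.8, 261.0, 56.2, 31.8] px [447. 276.] w [ 357. -411.] [(np.float64(49.0), np.float64(-20.9)), (np.float64(135.0), np.float64(-110.1))]
channel_a 0.78 [260.3, 154.2, 60.6, 31.3] px [290. 170.] w [630. -17.] [(np.float64(148.0), np.float64(-84.2)), (np.float64(64.0), np.float64(-174.3))]
channel_a 0.73 [459.3, 149.6, 59.3, 46.7] px [488. 170.] w [ 625. -524.] [(np.float64(63.0), np.float64(-34.0)), (np.float64(143.0), np.float64(-123.9))]
channel_a 0.65 [257.2, 210.2, 55.5, 42.6] px [283. 231.] w [475.   1.] [(np.float64(138.0), np.float64(-59.2)), (np.float64(53.0), np.float64(-149.2))]
channel_a 0.62 [412.6, 172.1, 24.0, 53.3] px [425. 198.] w [ 556. -360.] [(np.float64(140.0), np.float64(-5.4)), (np.float64(57.0), np.float64(-94.7))]
channel_b 0.84 [143.3, 162.1, 34.2, 
[... 328 characters left out ...]
 [624. -20.] [(np.float64(143.0), np.float64(-84.2)), (np.float64(61.0), np.float64(-174.3))]
channel_b 0.73 [459.3, 149.6, 59.3, 46.7] px [488. 170.] w [ 619. -509.] [(np.float64(61.0), np.float64(-34.0)), (np.float64(138.0), np.float64(-123.9))]
channel_b 0.65 [257.2, 210.2, 55.5, 42.6] px [283. 231.] w [475.  -3.] [(np.float64(133.0), np.float64(-59.2)), (np.float64(51.0), np.float64(-149.2))]
channel_b 0.62 [412.6, 172.1, 24.0, 53.3] px [425. 198.] w [ 553. -351.] [(np.float64(135.0), np.float64(-5.4)), (np.float64(55.0), np.float64(-94.7))]
stand 0.76 [250.5, 144.1, 72.8, 45.5] px [290. 167.] w [633. -19.] [(np.float64(173.0), np.float64(-83.8)), (np.float64(101.0), np.float64(-174.0))]
```

View pics/crop1.png

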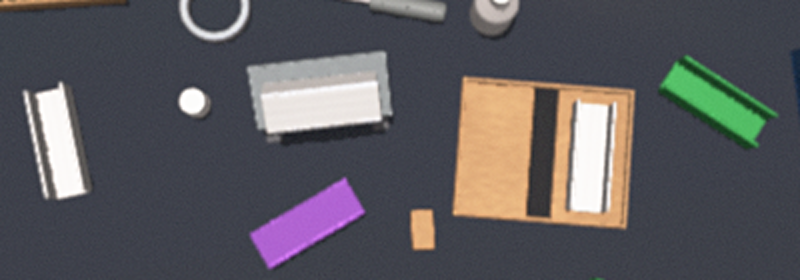

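```bash
cat >> h.py <<'E'
def cur():
    s=arm.read_state();return np.array(s['position']),R.from_quat(s['ee_rot']),s
def goto(pos,Rt=None,zdir=None,ydir=(0,0,-1)):
    """print row from measured pose to target"""
    p,r,s=cur()
    if Rt is None:
        y=np.array(ydir,float);y/=np.linalg.norm(y)
        z=np.array(zdir,float);z-=y*(z@y);z/=np.linalg.norm(z)
        Rt=R.from_matrix(np.c_[np.cross(y,z),y,z])
    sh=r.inv().apply(np.array(pos)-p)/10;rv=np.degrees((r.inv()*Rt).as_rotvec())
    n=max(np.linalg.norm(sh)/4.17,np.linalg.norm(rv)/7.16)
    print("shift cm",sh.round(2),"turn",rv.round(2),"rows>=",round(n,1));return sh,rv
def st():
    p,r,s=cur();M=r.as_matrix()
    print("t",round(s['clock'],2),"pos",p.round(1),"y",M[:,1].round(3),"z",M[:,2].round(4),"F",s['contact_force'].round(1),"w",round(s['gripper_width'],1),"j",s['joints'].round(2))
E
python3 - <<'E'
from h import *
st();p,r,s=cur();K,M,t=P("wrist")
c=-M.T@t
print("cam in tool",r.inv().apply(c-p),"\ncam axes in tool (rows x,y,z)",(r.inv().as_matrix()@M.T).T.round(3))
a=np.radians(-5.1)
for sg in(1,-1):goto([575,-310,330],zdir=sg*np.array([-np.sin(a),np.cos(a),0]))
E
```

```text
t 0.4 pos [ 217.7 -585.7  250.1] y [-0.  0. -1.] z [-3.483e-01  9.374e-01  4.000e-04] F [ 0.  -0.6 -0.1] w 85.3 j [-0.96  0.38  0.01 -0.   -1.19 -0.26]
cam in tool [ -64.79035088 -123.73857446   -0.74001885] 
cam axes in tool (rows x,y,z) [[ 0.    -0.     1.   ]
 [ 0.966 -0.259 -0.   ]
 [ 0.259  0.966  0.   ]]
shift cm [43.1  -7.98 13.41] turn [-2.000e-02  2.548e+01 -0.000e+00] rows>= 11.0
shift cm [43.1  -7.98 13.41] turn [-1.0000e-02 -1.5452e+02  3.0000e-02] rows>= 21.6
```

Run:
```python
from h import *
a=np.radians(-5.1)
goto([545,-325,215],zdir=np.array([-np.sin(a),np.cos(a),0]))
```

```text
shift cm [39.76  3.52 13.04] turn [-2.000e-02  2.548e+01 -0.000e+00] rows>= 10.1
```

```bash
python3 -m inch '[[1,20,1.5,6.5,0,12,0],[1,39.8,3.5,13,0,25.5,0],[1,39.8,3.5,13,0,25.5,0],[1,39.8,3.5,13,0,25.5,0],[1,39.8,3.5,13,0,25.5,0],[1,39.8,3.5,13,0,25.5,0],[1,39.8,3.5,13,0,25.5,0],[1,39.8,3.5,13,0,25.5,0],[1,39.8,3.5,13,0,25.5,0],[1,39.8,3.5,13,0,25.5,0],[1,39.8,3.5,13,0,25.5,0],[1,39.8,3.5,13,0,25.5,0],[1,39.8,3.5,13,0,25.5,0]]'
python3 - <<'E'
from h import *
st();im=arm.get_image("wrist");cv2.imwrite("pics/w1.png",im[:,:,::-1]);np.save("w1.npy",im)
E
```

```text
clock: 1.48
position: [545.8, -324.8, 214.9]
ee_rot: [-0.706, 0.031, -0.031, 0.706]
contact_force: [-0.6, 0.1, 0.2]
gripper_width: 85.2
t 1.48 pos [ 545.8 -324.8  214.9] y [-0.001  0.    -1.   ] z [8.760e-02 9.962e-01 1.000e-04] F [-0.6  0.1  0.2] w 85.2 j [-0.28  0.43 -0.02  0.   -1.13 -1.38]
```

View pics/w1.png

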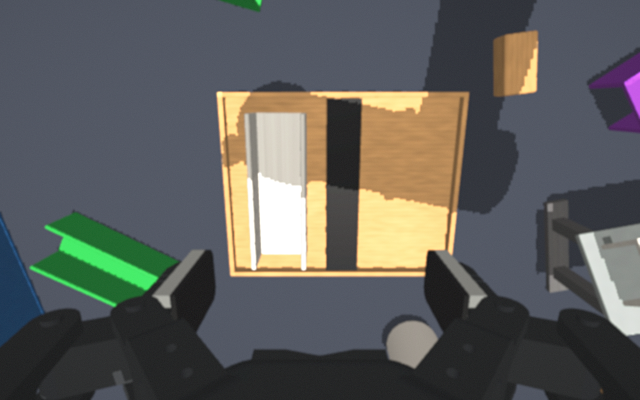

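Run:
```python
from h import *
im=cv2.imread("pics/w1.png")
cv2.imwrite("pics/w1c.png",cv2.resize(im[85:285,210:475],None,fx=3,fy=3,interpolation=cv2.INTER_CUBIC)[:600,:800])
c=P("wrist")
def ang(a,b): d=b-a;return np.degrees(np.arctan2(d[1],d[0])).round(2)
T=ray(c,[(218,92),(468,93),(455,276),(231,276)],14)[:,:2];print(T.round(1),T.mean(0).round(1))
```

```text
[[ 463.2 -409. ]
 [ 483.9 -187.3]
 [ 663.4 -196.9]
 [ 642.9 -425.3]] [ 563.3 -304.6]
```

View pics/w1c.png

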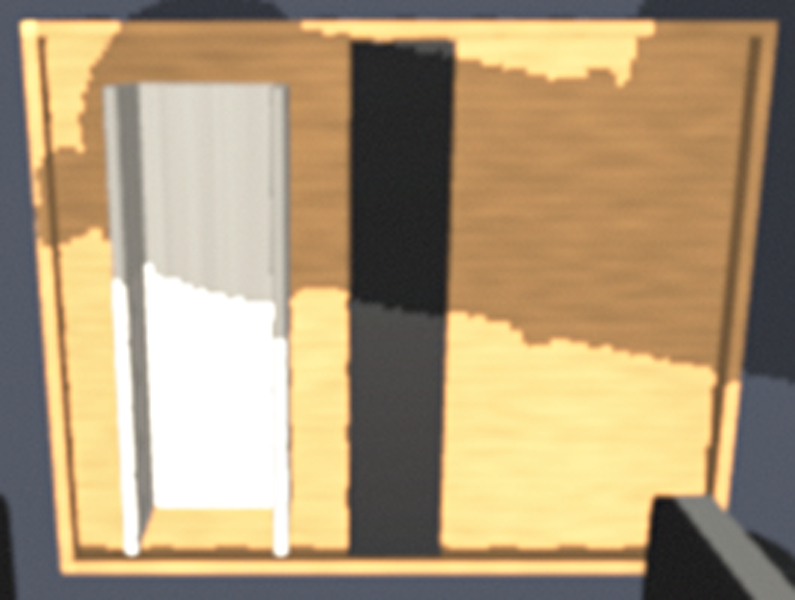

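Run:
```python
from h import *
c=P("wrist")
def ang(a,b): d=b-a;return np.degrees(np.arctan2(d[1],d[0])).round(2)
S=ray(c,[(326.9,98.5),(326.7,269),(361.7,98.5),(356.7,269)],12)[:,:2]
A=ray(c,[(244.3,113.3),(251.7,269.5),(306.7,113.3),(306.3,269.5)],44)[:,:2]
T=ray(c,[(217.5,92),(231,276),(469,92),(454.5,276)],14)[:,:2]
for n,q in(("S",S),("A",A),("T",T)):print(n,q.round(1).tolist(),q.mean(0).round(1),ang(q[0],q[1]),ang(q[2],q[3]),ang((q[0]+q[2])/2,(q[1]+q[3])/2),"w",np.linalg.norm(q[0]-q[2]).round(1))
m=ang((T[0]+T[2])/2,(T[1]+T[3])/2)
for th in(-5.1,):
  a=np.radians(th);ex=np.array([np.cos(a),np.sin(a)]);ey=np.array([-ex[1],ex[0]]);t=T.mean(0)
  for n,q in(("S",S),("A",A)):print(n,"in tray",[(round((x-t)@ex,1),round((x-t)@ey,1)) for x in q],((q.mean(0)-t)@ex).round(1),((q.mean(0)-t)@ey).round(1))
  p=A.mean(0);ea=np.radians(-5.1)
  goto([*p,80],zdir=[*ey,0]);goto([*p,34],zdir=[*ey,0])
```

```text
S [[477.3, -312.8], [644.9, -327.1], [480.1, -281.6], [647.6, -296.5]] [ 562.5 -304.5] -4.86 -5.06 -4.96 w 31.3
A [[483.3, -382.0], [623.1, -395.5], [487.8, -331.0], [627.6, -345.2]] [ 555.5 -363.4] -5.51 -5.8 -5.65 w 51.2
T [[463.1, -409.4], [642.9, -425.3], [483.1, -186.4], [663.3, -197.4]] [ 563.1 -304.6] -5.05 -3.48 -4.26 w 223.9
S in tray [(np.float64(-84.7), np.float64(-15.8)), (np.float64(83.4), np.float64(-15.1)), (np.float64(-84.7), np.float64(15.5)), (np.float64(83.4), np.float64(15.6))] -0.7 0.1
A in tray [(np.float64(-72.6), np.float64(-84.2)), (np.float64(67.8), np.float64(-85.2)), (np.float64(-72.6), np.float64(-33.0)), (np.float64(67.9), np.float64(-34.7))] -2.4 -59.3
shift cm [ 1.38 13.52 -3.69] turn [-0.   -0.01 -0.03] rows>= 3.4
shift cm [ 1.38 18.12 -3.69] turn [-0.   -0.01 -0.03] rows>= 4.4
```

```bash
python3 -m inch '[[0.8,1.4,4,-3.7,0,0,0],[0.8,1.4,8,-3.7,0,0,0],[0.8,1.4,12,-3.7,0,0,0],[0.8,1.4,14,-3.7,0,0,0],[0.8,1.4,16,-3.7,0,0,0],[0.8,1.4,17.9,-3.7,0,0,0],[0.8,1.4,17.9,-3.7,0,0,0],[0.8,1.4,17.9,-3.7,0,0,0]]'; python3 -m inch '[[0.4,0,0,0,0,0,0],[0.4,0,0,0,0,0,0],[0.4,0,0,0,0,0,0],[0.4,0,0,0,0,0,0],[0.4,0,0,0,0,0,0]]'; python3 -c "
from h import *
st();im=arm.get_image('wrist');cv2.imwrite('pics/w2.png',im[:,:,::-1])"
```

```text
clock: 2.2
position: [554.7, -364.6, 35.9]
ee_rot: [-0.706, 0.033, -0.031, 0.706]
contact_force: [-0.2, 0.9, 1.6]
gripper_width: 68.2
clock: 2.62
position: [557.2, -364.2, 38.8]
ee_rot: [0.707, -0.03, 0.033, -0.706]
contact_force: [-1.1, -0.2, 7.8]
gripper_width: 48.9
t 2.62 pos [ 557.2 -364.2   38.8] y [ 0.003 -0.002 -1.   ] z [ 0.0889  0.996  -0.0017] F [-1.1 -0.2  7.8] w 48.9 j [-0.34  0.65 -0.12  0.   -0.8  -1.32]
```

View pics/w2.png

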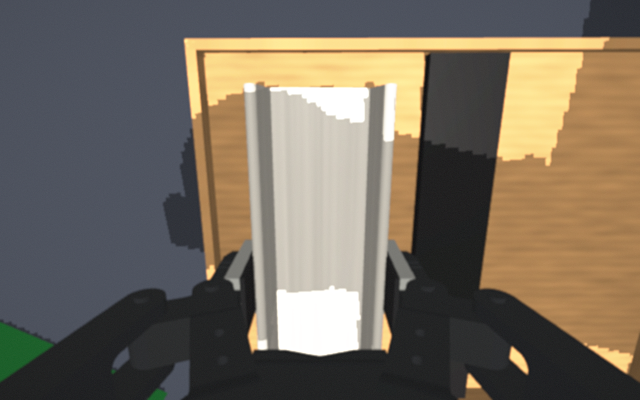

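```bash
python3 -m inch '[[0.4,0.05,-0.2,0.4,0,0,0],[0.4,0.1,-0.2,0.8,0,0,0],[0.4,0.15,-0.2,1.2,0,0,0],[0.4,0.2,-0.2,1.5,0,0,0],[0.4,0.2,-0.2,1.5,0,0,0],[0.4,0.2,-0.2,1.5,0,0,0]]'; python3 -c "
from h import *
st()"
```

```text
clock: 3.17
position: [560.2, -348.1, 38.9]
ee_rot: [-0.706, 0.031, -0.032, 0.706]
contact_force: [-0.0, 2.7, 3.9]
gripper_width: 48.9
t 3.17 pos [ 560.2 -348.1   38.9] y [ 0.001  0.    -1.   ] z [8.830e-02 9.961e-01 1.000e-04] F [-0.   2.7  3.9] w 48.9 j [-0.31  0.64 -0.13 -0.   -0.79 -1.35]
```

```bash
python3 -m inch '[[0.66,0,0,0,0,0,0],[0.66,0,0,0,0,0,0],[0.66,0,0,0,0,0,0],[0.66,0,0,0.2,0,0,0],[0.66,0,0,0.4,0,0,0],[0.66,0,0,0.5,0,0,0],[0.66,0,0,0.5,0,0,0]]'; python3 -m inch '[[0.66,0,0,0.1,0,0,0],[0.66,0,0,0.2,0,0,0],[0.66,0,0,0.2,0,0,0]]'; python3 -m inch '[[0.66,0,0,0.1,0,0,0],[0.66,0,0,0.2,0,0,0],[0.66,0,0,0.2,0,0,0]]'
```

```text
clock: 3.75
position: [559.8, -343.4, 38.1]
ee_rot: [-0.706, 0.032, -0.031, 0.706]
contact_force: [-0.3, -0.0, 0.5]
gripper_width: 56.2
clock: 4.0
position: [560.1, -341.7, 38.3]
ee_rot: [0.706, -0.031, 0.032, -0.706]
contact_force: [0.1, -0.9, -1.2]
gripper_width: 56.1
clock: 4.25
position: [560.2, -341.2, 39.1]
ee_rot: [0.707, -0.031, 0.032, -0.706]
contact_force: [-2.0, -5.9, 2.0]
gripper_width: 56.1
```

```bash
python3 -m inch '[[0.66,0,0,0.1,0,0,0],[0.66,0,0,0.2,0,0,0],[0.66,0,0,0.2,0,0,0]]';  python3 -c "
from h import *
st();im=arm.get_image('wrist');cv2.imwrite('pics/w3.png',im[:,:,::-1])"
```

```text
clock: 4.5
position: [560.3, -340.8, 39.8]
ee_rot: [0.708, -0.031, 0.032, -0.705]
contact_force: [-3.5, -10.1, 2.1]
gripper_width: 56.4
t 4.5 pos [ 560.3 -340.8   39.8] y [ 0.001 -0.004 -1.   ] z [ 0.089  0.996 -0.004] F [ -3.5 -10.1   2.1] w 56.4 j [-0.3   0.64 -0.15  0.01 -0.79 -1.36]
```

View pics/w3.png

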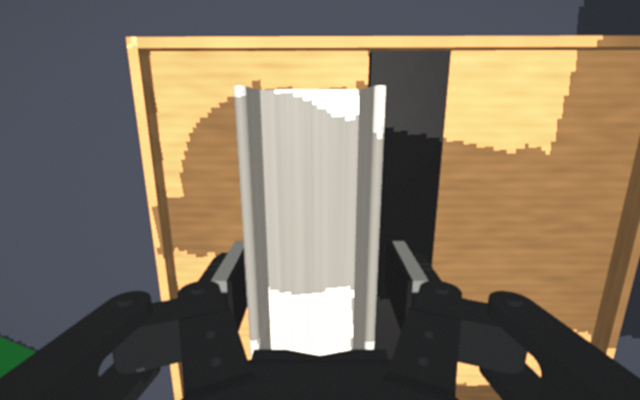

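Run:
```python
from h import *
c=P("wrist");a=np.radians(-5);ey=np.array([-np.sin(a),np.cos(a)])
t=np.array([562.7,-304.6])
im=cv2.imread("pics/w3.png");cv2.imwrite("pics/w3c.png",cv2.resize(im[30:180,220:460],None,fx=3.3,fy=3.3,interpolation=cv2.INTER_CUBIC))
for n,uv,z in(("strip L",(369.5,50),12),("strip R",(450,50),12),("strip R low",(433,250),12),("a R",(385,87),44),("a R",(375,350),44),("a L",(235,87),44),("a R",(385,87),52),("a L",(235,87),52)):
    p=ray(c,[uv],z)[0][:2];print(n,z,p.round(1),"ey",((p-t)@ey).round(1))
```

```text
strip L 12 [ 477.2 -313.4] ey -16.2
strip R 12 [ 480.1 -281.2] ey 16.1
strip R low 12 [ 566.7 -288.4] ey 16.5
a R 44 [ 492.8 -313.5] ey -14.9
a R 44 [ 593.1 -321.5] ey -14.2
a L 44 [ 488.4 -362.2] ey -63.9
a R 52 [ 493.  -314.9] ey -16.3
a L 52 [ 488.9 -360.4] ey -62.0
```

View pics/w3c.png

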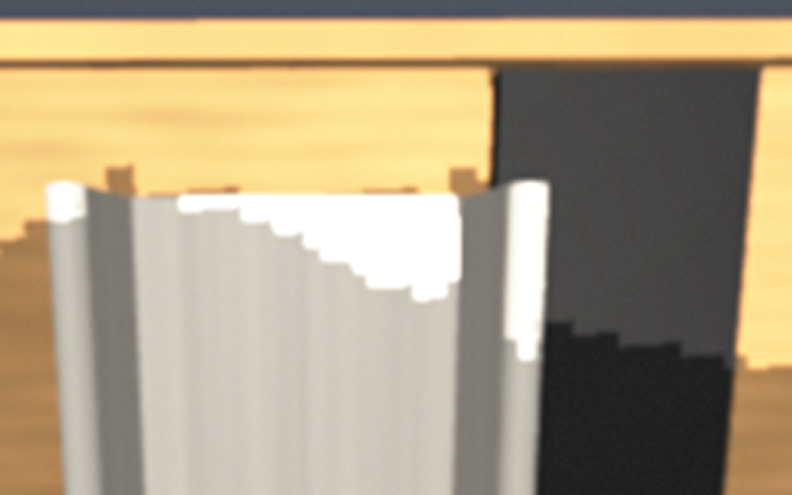

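```bash
python3 -m inch '[[0.66,0,0,-0.3,0,0,0],[0.66,0,0,-0.5,0,0,0],[0.66,0,0,-0.5,0,0,0],[0.8,0,-4,-0.5,0,0,0],[0.8,0,-8,-0.5,0,0,0],[1,0,-12,-0.5,0,0,0],[1,0,-16,-0.5,0,0,0],[1,0,-18,-0.5,0,0,0]]';  python3 - <<'E'
from h import *
st();im=arm.get_image('wrist');cv2.imwrite('pics/w4.png',im[:,:,::-1])
a=np.radians(12.6)
goto([550,317,200],zdir=[-np.sin(a),np.cos(a),0])
E
```

```text
clock: 5.22
position: [562.0, -343.0, 224.6]
ee_rot: [0.708, -0.028, 0.034, -0.705]
contact_force: [0.3, 0.2, 1.4]
gripper_width: 85.2
t 5.22 pos [ 562.  -343.   224.6] y [ 0.008 -0.004 -1.   ] z [ 0.0876  0.9961 -0.0031] F [0.3 0.2 1.4] w 85.2 j [-0.3   0.45  0.05  0.   -1.16 -1.36]
shift cm [-7.11  2.32 65.72] turn [  0.41 -17.61   0.71] rows>= 15.9
```

View pics/w4.png

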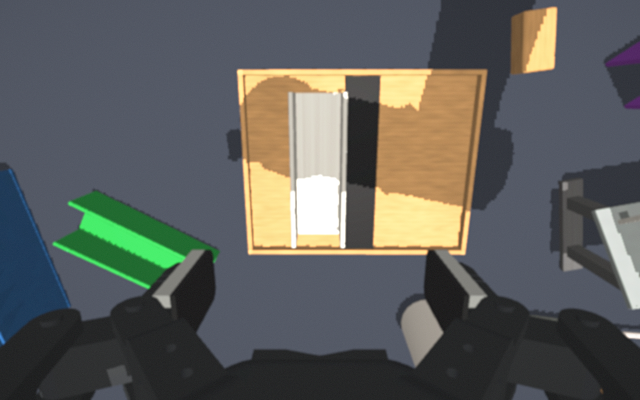

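```bash
python3 -m inch '[[1,-0.8,0.2,4,0,0,0],[1,-7.1,2.3,65.7,0.4,-17.6,0.7],[1,-7.1,2.3,65.7,0.4,-17.6,0.7],[1,-7.1,2.3,65.7,0.4,-17.6,0.7],[1,-7.1,2.3,65.7,0.4,-17.6,0.7],[1,-7.1,2.3,65.7,0.4,-17.6,0.7],[1,-7.1,2.3,65.7,0.4,-17.6,0.7],[1,-7.1,2.3,65.7,0.4,-17.6,0.7],[1,-7.1,2.3,65.7,0.4,-17.6,0.7],[1,-7.1,2.3,65.7,0.4,-17.6,0.7],[1,-7.1,2.3,65.7,0.4,-17.6,0.7],[1,-7.1,2.3,65.7,0.4,-17.6,0.7],[1,-7.1,2.3,65.7,0.4,-17.6,0.7],[1,-7.1,2.3,65.7,0.4,-17.6,0.7],[1,-7.1,2.3,65.7,0.4,-17.6,0.7],[1,-7.1,2.3,65.7,0.4,-17.6,0.7],[1,-7.1,2.3,65.7,0.4,-17.6,0.7],[1,-7.1,2.3,65.7,0.4,-17.6,0.7],[1,-7.1,2.3,65.7,0.4,-17.6,0.7]]';  python3 - <<'E'
from h import *
st();im=arm.get_image('wrist');cv2.imwrite('pics/w5.png',im[:,:,::-1])
E
```

```text
clock: 6.85
position: [547.1, 318.3, 194.5]
ee_rot: [-0.7, -0.073, 0.082, 0.705]
contact_force: [0.2, -0.2, 0.6]
gripper_width: 85.4
t 6.85 pos [547.1 318.3 194.5] y [-0.014  0.005 -1.   ] z [-0.2171  0.9761  0.0082] F [ 0.2 -0.2  0.6] w 85.4 j [ 0.78  0.44 -0.04 -0.02 -1.1  -2.12]
```

View pics/w5.png

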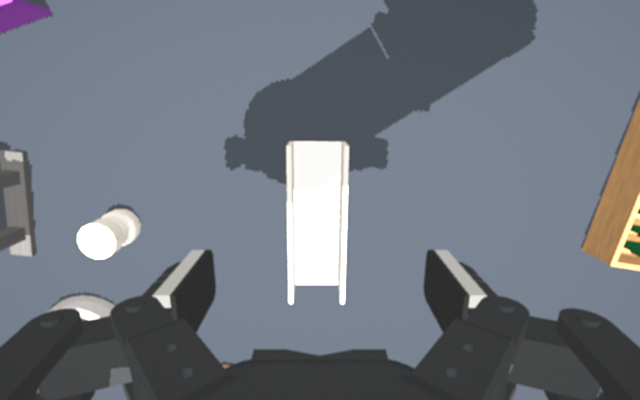

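Run:
```python
from h import *
c=P("wrist")
A=ray(c,[(286,142),(287.5,304),(349.5,142),(346,304)],40)[:,:2]
d=A[1]+A[3]-A[0]-A[2];th=np.arctan2(d[1],d[0]);print(A.round(1).tolist(),A.mean(0).round(1),np.degrees(th),np.linalg.norm(A[0]-A[2]))
z=[-np.sin(th),np.cos(th),0];st()
goto([*A.mean(0),80],zdir=z);goto([*A.mean(0),28],zdir=z)
```

```text
[[517.0, 284.6], [657.7, 313.7], [506.2, 333.8], [646.7, 364.8]] [581.9 324.2] 12.051324624403643 50.32485480982094
t 6.9 pos [547.4 317.6 194.8] y [-0.014  0.006 -1.   ] z [-0.2161  0.9763  0.0083] F [-0.2 -0.8  0.6] w 85.4 j [ 0.77  0.44 -0.04 -0.02 -1.1  -2.12]
shift cm [ 3.65 11.44 -0.19] turn [-0.47  0.43 -0.7 ] rows>= 2.9
shift cm [ 3.71 16.64 -0.24] turn [-0.47  0.43 -0.7 ] rows>= 4.1
```

```bash
python3 -m inch '[[0.8,3.7,4,-0.2,-0.5,0.4,-0.7],[0.8,3.7,8,-0.2,-0.5,0.4,-0.7],[0.8,3.7,11,-0.2,-0.5,0.4,-0.7],[0.8,3.7,13,-0.2,-0.5,0.4,-0.7],[0.8,3.7,15,-0.2,-0.5,0.4,-0.7],[0.8,3.7,16.2,-0.2,-0.5,0.4,-0.7],[0.8,3.7,16.2,-0.2,-0.5,0.4,-0.7],[0.4,3.7,16.2,-0.2,-0.5,0.4,-0.7],[0.4,3.7,16.2,-0.2,-0.5,0.4,-0.7],[0.4,3.7,16.2,-0.2,-0.5,0.4,-0.7],[0.4,3.7,16.2,-0.2,-0.5,0.4,-0.7],[0.4,3.7,16.2,-0.2,-0.5,0.4,-0.7]]';python3 -c "
from h import *
st()"; python3 -m inch '[[0.4,0,-4,0,0,0,0],[0.4,0,-8,0,0,0,0],[0.4,0,-12,0,0,0,0],[0.4,0,-16,0,0,0,0],[0.4,0,-18,0,0,0,0],[0.4,0,-18,0,0,0,0]]';python3 - <<'E'
from h import *
st();im=arm.get_image('wrist');cv2.imwrite('pics/w6.png',im[:,:,::-1])
a=np.radians(-5);ex=np.array([np.cos(a),np.sin(a)]);ey=np.array([-ex[1],ex[0]]);t=np.array([562.7,-304.6])
g=t+ey*56;print(g)
goto([*g,200],zdir=[*ey,0])
E
```

```text
clock: 7.9
position: [583.1, 325.6, 34.7]
ee_rot: [-0.703, -0.076, 0.073, 0.704]
contact_force: [-0.5, 0.1, 3.2]
gripper_width: 48.9
t 7.9 pos [583.1 325.6  34.7] y [ 0.003  0.002 -1.   ] z [-0.2095  0.9778  0.0011] F [-0.5  0.1  3.2] w 48.9 j [ 0.75  0.66 -0.12  0.   -0.79 -2.11]
clock: 8.4
position: [584.4, 326.6, 220.4]
ee_rot: [-0.701, -0.079, 0.07, 0.705]
contact_force: [0.1, -0.3, -1.0]
gripper_width: 48.7
t 8.4 pos [584.4 326.6 220.4] y [ 0.012  0.008 -1.   ] z [-0.2102  0.9776  0.0053] F [ 0.1 -0.3 -1. ] w 48.7 j [ 0.75  0.47  0.07  0.   -1.16 -2.11]
[ 567.58072159 -248.81309691]
shift cm [-13.54   1.35 -55.87] turn [-0.27 17.09  0.37] rows>= 13.8
```

View pics/w6.png

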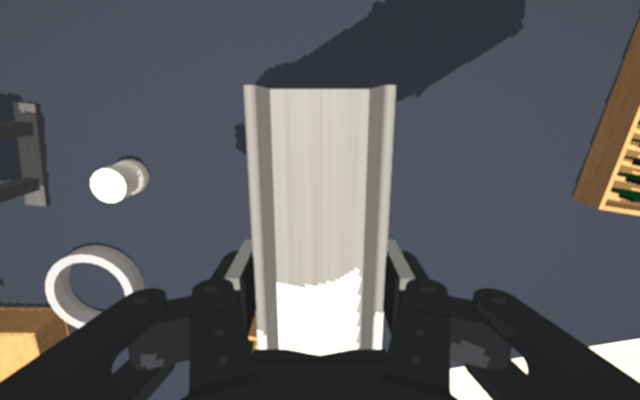

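```bash
python3 -m inch '[[0.4,-0.6,0.1,-3,0,0,0],[0.4,-13.5,1.3,-55.9,0,17.1,0],[0.4,-13.5,1.3,-55.9,0,17.1,0],[0.4,-13.5,1.3,-55.9,0,17.1,0],[0.4,-13.5,1.3,-55.9,0,17.1,0],[0.4,-13.5,1.3,-55.9,0,17.1,0],[0.4,-13.5,1.3,-55.9,0,17.1,0],[0.4,-13.5,1.3,-55.9,0,17.1,0],[0.4,-13.5,1.3,-55.9,0,17.1,0],[0.4,-13.5,1.3,-55.9,0,17.1,0],[0.4,-13.5,1.3,-55.9,0,17.1,0],[0.4,-13.5,1.3,-55.9,0,17.1,0],[0.4,-13.5,1.3,-55.9,0,17.1,0],[0.4,-13.5,1.3,-55.9,0,17.1,0],[0.4,-13.5,1.3,-55.9,0,17.1,0],[0.4,-13.5,1.3,-55.9,0,17.1,0],[0.4,-13.5,1.3,-55.9,0,17.1,0],[0.4,-13.5,1.3,-55.9,0,17.1,0]]';python3 - <<'E'
from h import *
st();im=arm.get_image('wrist');cv2.imwrite('pics/w7.png',im[:,:,::-1])
a=np.radians(-5);ex=np.array([np.cos(a),np.sin(a)]);ey=np.array([-ex[1],ex[0]]);t=np.array([562.7,-304.6])
g=t+ey*56
goto([*g,60],zdir=[*ey,0])
goto([*g,38],zdir=[*ey,0])
E
```

```text
clock: 9.95
position: [566.7, -248.7, 198.6]
ee_rot: [-0.706, 0.031, -0.03, 0.707]
contact_force: [0.9, 0.5, -3.0]
gripper_width: 48.8
t 9.95 pos [ 566.7 -248.7  198.6] y [-0.001  0.001 -1.   ] z [0.0865 0.9963 0.0011] F [ 0.9  0.5 -3. ] w 48.8 j [-0.15  0.41 -0.08 -0.   -1.08 -1.5 ]
shift cm [ 0.06 13.91 -0.05] turn [-0.05  0.08 -0.01] rows>= 3.3
shift cm [ 0.06 16.11 -0.05] turn [-0.05  0.08 -0.01] rows>= 3.9
```

View pics/w7.png

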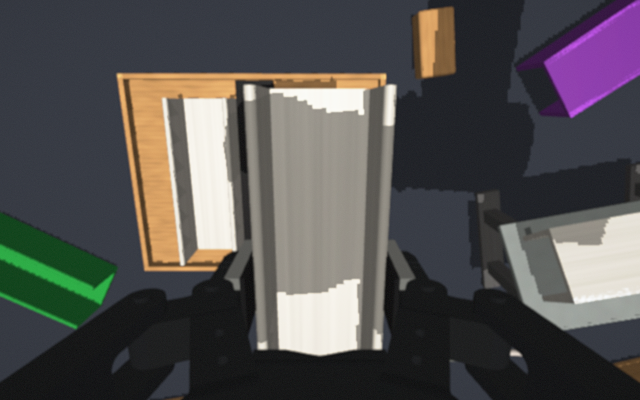

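```bash
python3 -m inch '[[0.4,0.1,4,0,0,0,0],[0.4,0.1,8,0,0,0,0],[0.4,0.1,11.5,0,0,0,0],[0.4,0.1,13.5,0,0,0,0],[0.4,0.1,15,0,0,0,0],[0.4,0.1,15.6,0,0,0,0],[0.4,0.1,16.1,0,0,0,0],[0.4,0.1,16.2,0,0,0,0],[0.4,0.1,16.2,0,0,0,0]]'; python3 -m inch '[[0.4,0,0,-0.3,0,0,0],[0.4,0,0,-0.6,0,0,0],[0.4,0,0,-0.9,0,0,0],[0.4,0,0,-1,0,0,0],[0.4,0,0,-1,0,0,0]]';  python3 -m inch '[[0.66,0,0,0,0,0,0],[0.66,0,0,0,0,0,0],[0.66,0,0,0,0,0,0]]'; python3 -m inch '[[0.66,0,0,-0.2,0,0,0],[0.66,0,0,-0.4,0,0,0],[0.66,0,0,-0.6,0,0,0],[0.66,0,0,-0.6,0,0,0]]'
```

```text
clock: 10.75
position: [569.5, -249.3, 38.9]
ee_rot: [0.707, -0.029, 0.032, -0.706]
contact_force: [0.3, -0.8, -1.7]
gripper_width: 49.0
clock: 11.17
position: [568.2, -260.4, 38.7]
ee_rot: [0.707, -0.03, 0.032, -0.706]
contact_force: [-0.5, 0.6, 2.2]
gripper_width: 48.7
clock: 11.42
position: [567.4, -260.0, 37.7]
ee_rot: [-0.706, 0.031, -0.031, 0.706]
contact_force: [-0.4, 0.8, -0.7]
gripper_width: 56.5
clock: 11.75
position: [566.9, -266.1, 37.6]
ee_rot: [-0.706, 0.031, -0.031, 0.707]
contact_force: [0.1, -0.2, -0.4]
gripper_width: 56.3
```

```bash
python3 -m inch '[[0.66,0,0,-0.1,0,0,0],[0.66,0,0,-0.2,0,0,0],[0.66,0,0,-0.2,0,0,0]]';  python3 -m inch '[[0.66,0,0,-0.1,0,0,0],[0.66,0,0,-0.2,0,0,0],[0.66,0,0,-0.2,0,0,0]]'
```

```text
clock: 12.0
position: [566.9, -266.6, 37.8]
ee_rot: [-0.706, 0.031, -0.031, 0.707]
contact_force: [-0.6, 5.6, 1.1]
gripper_width: 56.4
clock: 12.25
position: [566.9, -266.8, 38.0]
ee_rot: [-0.705, 0.031, -0.031, 0.708]
contact_force: [0.5, 13.3, 4.5]
gripper_width: 56.5
```

```bash
python3 -m inch '[[0.66,0,0,0.3,0,0,0],[0.66,0,0,0.6,0,0,0],[0.66,0,0,0.6,0,0,0],[0.8,0,-4,0.6,0,0,0],[0.8,0,-8,0,0,0,0],[1,0,-12,-2,0,0,0],[1,0,-16,-4,0,0,0],[1,0,-17,-4,0,0,0],[1,0,-17,-4,0,0,0],[1,0,-17,-4,0,0,0]]'
python3 - <<'E'
from h import *
st();im=arm.get_image('wrist');cv2.imwrite('pics/w8.png',im[:,:,::-1])
cv2.imwrite("pics/w8c.png",cv2.resize(im[80:270,200:440,::-1],None,fx=3.15,fy=3.15,interpolation=cv2.INTER_CUBIC))
E
```

```text
clock: 13.08
position: [562.8, -310.5, 208.7]
ee_rot: [0.706, -0.03, 0.033, -0.706]
contact_force: [0.3, 0.5, -0.6]
gripper_width: 85.5
t 13.08 pos [ 562.8 -310.5  208.7] y [ 0.003 -0.    -1.   ] z [8.89e-02 9.96e-01 1.00e-04] F [ 0.3  0.5 -0.6] w 85.5 j [-0.25  0.44 -0.01 -0.   -1.12 -1.41]
```

View pics/w8.png

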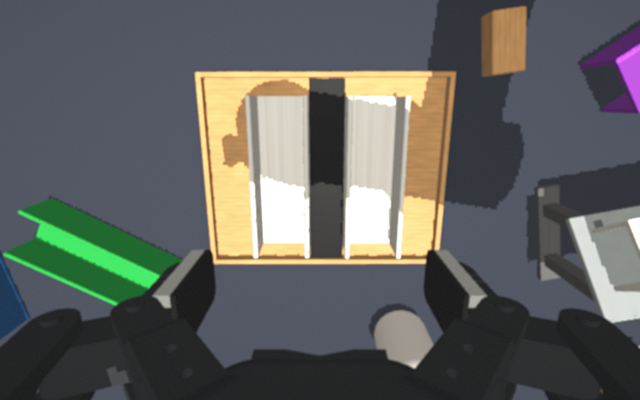

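View pics/w8c.png

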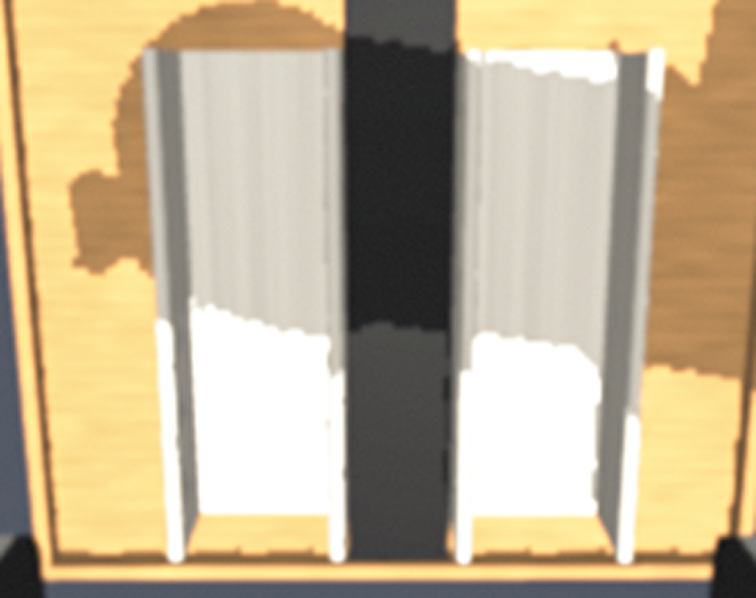

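Run:
```python
from h import *
c=P("wrist")
uv=np.array([(143,50),(168,562),(665,50),(635,562),(346,50),(345,562),(455,50),(455,562)])/3.15+[200,80]
A=ray(c,uv,44)[:,:2]
for i in(0,2,4,6):
    d=A[i+1]-A[i];print(A[i].round(1),A[i+1].round(1),np.degrees(np.arctan2(d[1],d[0])).round(2),np.linalg.norm(d).round(1))
m=A[:4].mean(0);print("mid",m.round(2),"w",np.linalg.norm(A[0]-A[2]))
d=(A[1]+A[3]-A[0]-A[2]);print(np.degrees(np.arctan2(d[1],d[0])))
```

```text
[ 487.3 -361.7] [ 625.8 -374.6] -5.31 139.1
[ 498.9 -231.7] [ 637.6 -243. ] -4.67 139.2
[ 491.8 -311.1] [ 630.3 -324.7] -5.6 139.1
[ 494.2 -284. ] [ 633.1 -293.7] -4.01 139.2
mid [ 562.4  -302.74] w 130.5343801713075
-4.990848099712827
```

Run:
```python
from h import *
b=np.radians(5.8);e=np.array([np.cos(b),np.sin(b),0]);s=e*np.cos(np.pi/6)+[0,0,.5];n=-e*.5+[0,0,np.cos(np.pi/6)]
c=np.array([625,-20,84.])
sh,rv=goto(c+n*145,zdir=-s,ydir=-n)
```

```text
shift cm [-3.43 -0.23 28.06] turn [-21.8  -98.31 -26.28] rows>= 14.5
```

```bash
python3 -m inch '[[1,-0.5,-1,4,0,0,0],[1,-3.4,-0.2,28.1,-21.8,-98.3,-26.3],[1,-3.4,-0.2,28.1,-21.8,-98.3,-26.3],[1,-3.4,-0.2,28.1,-21.8,-98.3,-26.3],[1,-3.4,-0.2,28.1,-21.8,-98.3,-26.3],[1,-3.4,-0.2,28.1,-21.8,-98.3,-26.3],[1,-3.4,-0.2,28.1,-21.8,-98.3,-26.3],[1,-3.4,-0.2,28.1,-21.8,-98.3,-26.3],[1,-3.4,-0.2,28.1,-21.8,-98.3,-26.3],[1,-3.4,-0.2,28.1,-21.8,-98.3,-26.3],[1,-3.4,-0.2,28.1,-21.8,-98.3,-26.3],[1,-3.4,-0.2,28.1,-21.8,-98.3,-26.3],[1,-3.4,-0.2,28.1,-21.8,-98.3,-26.3],[1,-3.4,-0.2,28.1,-21.8,-98.3,-26.3],[1,-3.4,-0.2,28.1,-21.8,-98.3,-26.3],[1,-3.4,-0.2,28.1,-21.8,-98.3,-26.3],[1,-3.4,-0.2,28.1,-21.8,-98.3,-26.3],[1,-3.4,-0.2,28.1,-21.8,-98.3,-26.3]]'
python3 - <<'E'
from h import *
st();im=arm.get_image('wrist');cv2.imwrite('pics/w9.png',im[:,:,::-1])
E
```

```text
clock: 14.63
position: [553.0, -26.8, 208.5]
ee_rot: [0.581, 0.642, -0.372, -0.336]
contact_force: [0.3, 0.3, -0.5]
gripper_width: 85.2
t 14.63 pos [553.  -26.8 208.5] y [ 0.496  0.05  -0.867] z [-0.8625 -0.0872 -0.4985] F [ 0.3  0.3 -0.5] w 85.2 j [ 0.27  0.11 -0.72  0.36 -0.25 -0.49]
```

View pics/w9.png

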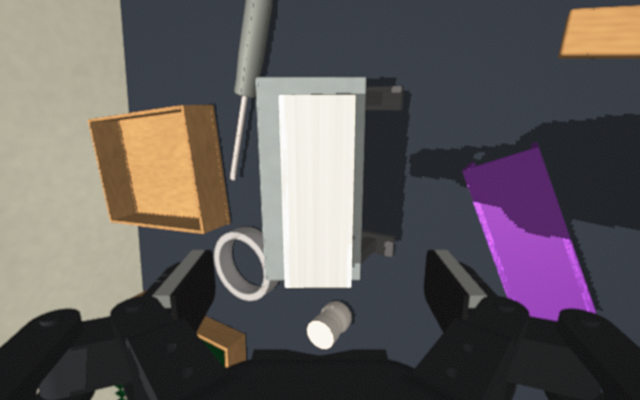

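Run:
```python
from h import *
im=cv2.imread('pics/w9.png')
cv2.imwrite("pics/w9c.png",cv2.resize(im[65:305,240:420],None,fx=2.5,fy=2.5,interpolation=cv2.INTER_CUBIC))
K,M,t=P("wrist")
uv=np.array([(278.5,94.5),(355.5,94.5),(353,289),(285,289)],np.float32)
obj=np.array([[-70,-25,0],[-70,25,0],[70,25,0],[70,-25,0]],np.float32)
ok,rv,tv=cv2.solvePnP(obj,uv,K,None);C=M.T@(tv[:,0]-t);Rw=M.T@cv2.Rodrigues(rv)[0]
print("web centre",C.round(1));print(Rw.round(3));print(cv2.projectPoints(obj,rv,tv,K,None)[0].reshape(-1,2).round(1).tolist())
```

```text
web centre [610.9 -22.4 112. ]
[[-0.114 -0.868 -0.484]
 [ 0.993 -0.097 -0.061]
 [ 0.006 -0.488  0.873]]
[[278.6000061035156, 94.80000305175781], [355.5, 94.0999984741211], [352.29998779296875, 289.1000061035156], [285.5, 289.20001220703125]]
```

View pics/w9c.png

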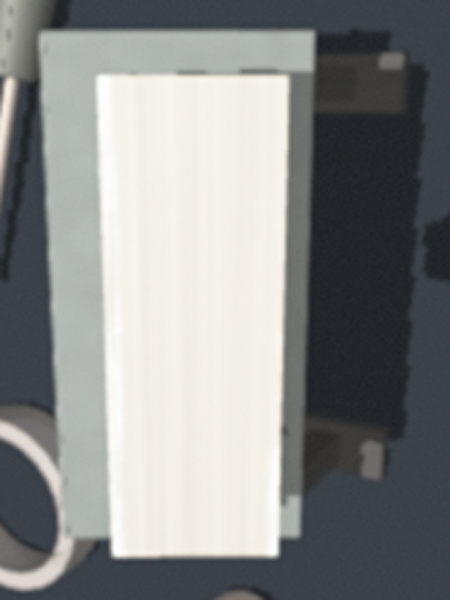

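Run:
```python
from h import *
K,M,t=P("wrist");c=-M.T@t;print("cam",c.round(1))
def pnp(uv,L,W):
    obj=np.array([[-L/2,-W/2,0],[-L/2,W/2,0],[L/2,W/2,0],[L/2,-W/2,0]],np.float32)
    ok,rv,tv=cv2.solvePnP(obj,np.array(uv,np.float32),K,None);C=M.T@(tv[:,0]-t);Rw=M.T@cv2.Rodrigues(rv)[0]
    print(C.round(1),Rw[:,2].round(3),Rw[:,0].round(3),"res",(cv2.projectPoints(obj,rv,tv,K,None)[0].reshape(-1,2)-uv).round(1).tolist());return C
b=lambda x,y:(240+x/2.5,65+y/2.5)
pnp([b(40,30),b(315,30),b(300,537),b(63,537)],170,84)
pnp([b(97,74),b(289,74),b(280,557),b(112,557)],140,50)
# top camera check
im=arm.get_image("top");cv2.imwrite("pics/t2.png",cv2.resize(im[100:260,200:440,::-1],None,fx=3.3,fy=3.3,interpolation=cv2.INTER_CUBIC))
im=arm.get_image("side");cv2.imwrite("pics/s2.png",cv2.resize(im[120:260,270:430,::-1],None,fx=4,fy=4,interpolation=cv2.INTER_CUBIC))
```

```text
cam [499.8 -98.7 316.1]
[637.4 -18.4  75.8] [-0.492 -0.062  0.869] [-0.109  0.994  0.01 ] res [[0.0, 0.2], [0.1, -0.1], [0.1, -0.1], [-0.2, -0.0]]
[611.6 -22.2 110.9] [-0.489 -0.052  0.871] [-0.106  0.994 -0.   ] res [[0.1, 0.1], [0.0, -0.3], [-0.5, 0.1], [0.4, 0.1]]
```

View pics/t2.png

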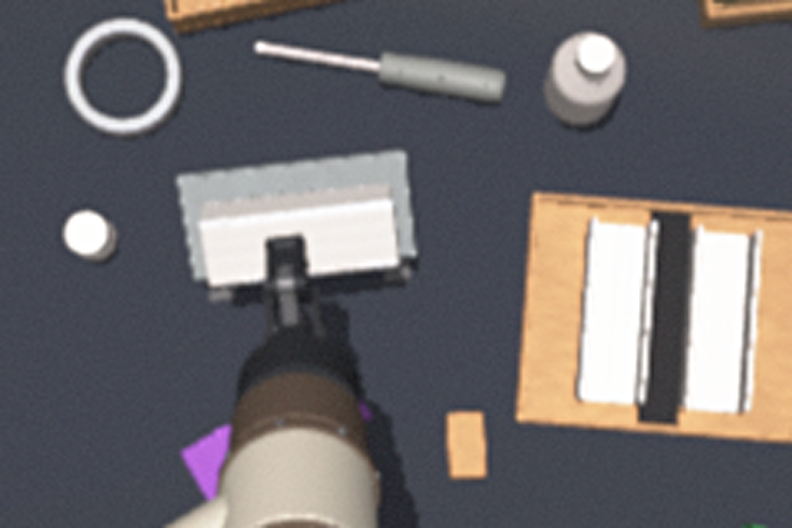

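View pics/s2.png

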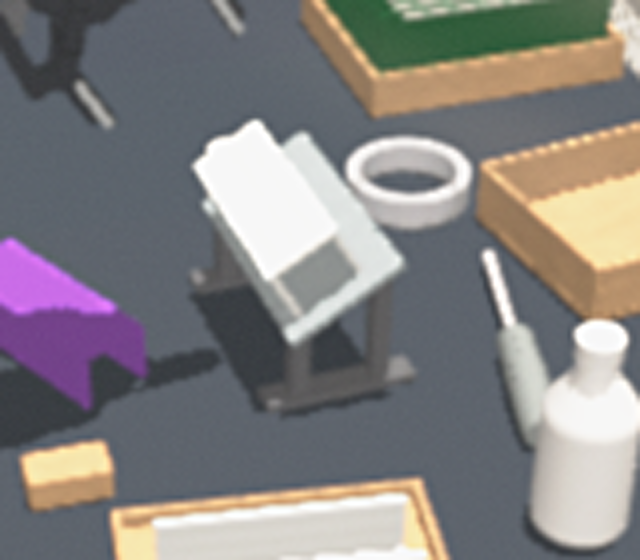

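Run:
```python
from h import *
st()
b=np.radians(6.1);e=np.array([np.cos(b),np.sin(b),0]);s=e*np.cos(np.pi/6)+[0,0,.5];n=-e*.5+[0,0,np.cos(np.pi/6)]
g=np.array([618.3,-21.2,98.1])
goto(g,zdir=-s,ydir=-n)
```

```text
t 14.78 pos [553.6 -26.6 209.2] y [ 0.497  0.05  -0.866] z [-0.8616 -0.0883 -0.4998] F [-0.2 -0.6  0. ] w 85.3 j [ 0.27  0.11 -0.71  0.36 -0.25 -0.49]
shift cm [-0.11 12.87 -0.07] turn [-0.01 -0.22 -0.17] rows>= 3.1
```

```bash
python3 -m inch '[[0.9,-0.1,4,-0.1,0,-0.2,0],[0.9,-0.1,7,-0.1,0,-0.2,0],[0.9,-0.1,8.5,-0.1,0,-0.2,0],[0.9,-0.1,9,-0.1,0,-0.2,0],[0.9,-0.1,9,-0.1,0,-0.2,0]]'
python3 - <<'E'
from h import *
st();im=arm.get_image('wrist');cv2.imwrite('pics/w10.png',im[:,:,::-1])
E
```

```text
clock: 15.2
position: [605.6, -30.9, 143.3]
ee_rot: [0.568, 0.646, -0.376, -0.345]
contact_force: [-0.2, -0.3, -0.1]
gripper_width: 77.1
t 15.2 pos [605.6 -30.9 143.3] y [ 0.474  0.073 -0.877] z [-0.8727 -0.0929 -0.4793] F [-0.2 -0.3 -0.1] w 77.1 j [ 0.23  0.3  -0.62  0.22 -0.16 -0.32]
```

View pics/w10.png

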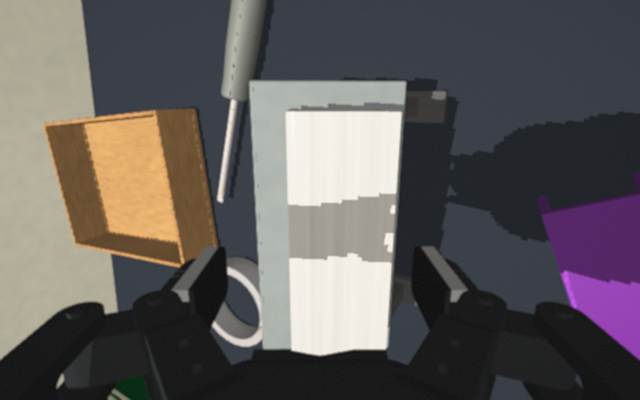

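```bash
cat >> h.py <<'E'
def bpose(delta):
    b=np.radians(6.1);e=np.array([np.cos(b),np.sin(b),0]);s=e*np.cos(np.pi/6)+[0,0,.5];n=-e*.5+[0,0,np.cos(np.pi/6)]
    y=-n;z=-s;x=np.cross(y,z);d=np.radians(delta)
    return n,s,x,y*np.cos(d)-x*np.sin(d),z
E
python3 - <<'E'
from h import *
st();print(arm.read_state()['joints'])
n,s,x,y,z=bpose(9)
print(x,y)
g=np.array([618.3,-21.2,98.1])
goto(g+n*60,zdir=z,ydir=y)
E
```

```text
t 15.25 pos [605.1 -30.9 144.2] y [ 0.475  0.073 -0.877] z [-0.8721 -0.0933 -0.4803] F [ 0.3 -1.   0.3] w 76.6 j [ 0.23  0.29 -0.62  0.22 -0.16 -0.32]
[ 0.22590863  0.29428923 -0.61942859  0.22087388 -0.16059936 -0.32279994]
[-0.10626407  0.99433794  0.        ] [ 0.50767136 -0.10307083 -0.85536319]
shift cm [ 0.86 -1.25  1.11] turn [-1.29  0.09 10.28] rows>= 1.4
```

```bash
python3 -m inch '[[0.9,0.9,-1.2,1.1,-1.3,0,5],[0.9,0.9,-1.2,1.1,-1.3,0,10.3],[0.9,0.9,-1.2,1.1,-1.3,0,10.3],[0.9,0.9,-1.2,1.1,-1.3,0,10.3]]'
python3 - <<'E'
from h import *
st()
n,s,x,y,z=bpose(9)
g=np.array([618.3,-21.2,98.1])
goto(g+n*60,zdir=z,ydir=y)
goto(g+n*10,zdir=z,ydir=y)
E
```

```text
clock: 15.58
position: [606.9, -38.3, 179.6]
ee_rot: [0.607, 0.602, -0.403, -0.326]
contact_force: [-0.4, -0.4, 0.4]
gripper_width: 77.1
t 15.58 pos [606.9 -38.3 179.6] y [ 0.468 -0.063 -0.881] z [-0.8821 -0.0897 -0.4625] F [-0.4 -0.4  0.4] w 77.1 j [ 0.15  0.23 -0.77  0.96 -0.16 -1.  ]
shift cm [1.76 1.65 2.86] turn [-2.47  0.07  2.56] rows>= 0.9
shift cm [2.32 6.61 2.65] turn [-2.47  0.07  2.56] rows>= 1.8
```

```bash
cat > fk.py <<'E'
import numpy as np
from scipy.optimize import least_squares
D=[# pos, j, y
([217.7,-585.7,250.1],[-.956,.3856,.0066,0,-1.194,-.2586],[0,0,-1]),
([545.8,-324.8,214.9],[-.28,.43,-.02,0,-1.13,-1.38],[-.001,0,-1]),
([557.2,-364.2,38.8],[-.34,.65,-.12,0,-.8,-1.32],[.003,-.002,-1]),
([560.2,-348.1,38.9],[-.31,.64,-.13,0,-.79,-1.35],[.001,0,-1]),
([562,-343,224.6],[-.3,.45,.05,0,-1.16,-1.36],[.008,-.004,-1]),
([547.4,317.6,194.8],[.77,.44,-.04,-.02,-1.1,-2.12],[-.014,.006,-1]),
([583.1,325.6,34.7],[.75,.66,-.12,0,-.79,-2.11],[.003,.002,-1]),
([584.4,326.6,220.4],[.75,.47,.07,0,-1.16,-2.11],[.012,.008,-1]),
([566.7,-248.7,198.6],[-.15,.41,-.08,0,-1.08,-1.5],[-.001,.001,-1]),
([562.8,-310.5,208.7],[-.25,.44,-.01,0,-1.12,-1.41],[.003,0,-1]),
([553,-26.8,208.5],[.27,.11,-.72,.36,-.25,-.49],[.496,.05,-.867]),
([605.1,-30.9,144.2],[.2259,.2943,-.6194,.2209,-.1606,-.3228],[.475,.073,-.877]),
([606.9,-38.3,179.6],[.15,.23,-.77,.96,-.16,-1.],[.468,-.063,-.881])]
def fk(q,k):
    a0,lat,h,L1,L2,e,Lt,sg=k
    th=q[1]-q[2];r=a0+L1*np.sin(q[1])+L2*np.cos(th)+e*np.sin(th);z=h+L1*np.cos(q[1])-L2*np.sin(th)+e*np.cos(th)
    f=np.array([np.cos(th),0,-np.sin(th)]);u=np.array([np.sin(th),0,np.cos(th)]);l=np.array([0,1.,0])
    # j5=0 -> tool along f; -j5 pitches toward -u; j4 rolls about f
    d=-u*np.cos(q[3])+sg*l*np.sin(q[3])
    y=f*np.cos(q[4])+d*np.sin(-q[4])
    p=np.array([r,lat,z])+Lt*y
    c,s=np.cos(q[0]),np.sin(q[0]);Rz=np.array([[c,-s,0],[s,c,0],[0,0,1]])
    return Rz@p,Rz@y
def res(k,sg):
    o=[]
    for p,q,y in D:
        P,Y=fk(q,[*k,sg]);o+=list(P-p)+list(300*(Y-y))
    return o
best=None
for sg in(1,-1):
    r=least_squares(res,[0,-150,300,400,400,0,250],args=(sg,),loss='soft_l1',f_scale=5)
    if best is None or r.cost<best[0]:best=(r.cost,[*r.x,sg])
K=best[1]
if __name__=="__main__":
    print(best[0],np.round(K,1));R=np.array(res(K[:7],K[7])).reshape(-1,6);print(R.round(0))
E
python3 fk.py
```

```text
1179.9686690075857 [   8.2 -158.7  269.4  603.6  410.4  -31.3  400.1   -1. ]
[[  1.   1.  -2.  -0.   1.   0.]
 [ -1.   3.  -4.  -2.   1.   0.]
 [ -0.  -1.   3.  -1.   1.   0.]
 [  6.  -0.   6.   3.  -1.   0.]
 [  3.   2.  -0.   1.   0.   0.]
 [ -3.  -1.   3.  -1.   0.   0.]
 [ -0.   0.   1.  -1.  -0.   0.]
 [  1.   2.  -2.  -1.  -0.   0.]
 [ -1.   3.   3.   1.  -0.   0.]
 [  0.   3.  -0.  -1.  -0.   0.]
 [  1. -21. -12.  -2.  -2.  -1.]
 [ 19.  -3.   8.   0.   0.   0.]
 [-57. -92. -37.   1.   1.   0.]]
```

```bash
sed -i 's/a0,lat,h,L1,L2,e,Lt,sg=k/a0,lat,h,L1,L2,e,Lt,lat1,e1,sg=k/; s/p=np.array(\[r,lat,z\])+Lt\*y/m=l*np.cos(q[3])+sg*u*np.sin(q[3]);p=np.array([r,lat,z])+Lt*y+lat1*m+e1*d/; s/\[0,-150,300,400,400,0,250\]/[0,-80,300,500,400,0,250,-80,0]/; s/K\[:7\],K\[7\]/K[:9],K[9]/' fk.py; python3 fk.py
```

```text
62.70341190600875 [   3.2   -2.   167.1  563.3  421.9   -4.3  281.4 -158.    -1.4   -1. ]
[[ 1. -1. -1. -0.  1.  0.]
 [ 0.  1. -3. -2.  1.  0.]
 [-2. -2. -0. -1.  1.  0.]
 [ 4. -1.  3.  3. -1.  0.]
 [ 1.  1.  1.  1.  0.  0.]
 [-0. -3.  0. -1.  0.  0.]
 [-1. -2. -3. -1. -0.  0.]
 [-1. -1.  1. -1. -0.  0.]
 [ 2.  1.  3.  1. -0.  0.]
 [ 0.  2.  0. -1. -0.  0.]
 [-1. -1. -3. -2. -2. -1.]
 [ 2.  0.  0.  0.  0.  0.]
 [-0.  0.  1.  1.  1.  0.]]
```

```bash
cat >> fk.py <<'E'
lo=np.array([-3.14,-1.21,-1.07,-3.16,-2.99]);hi=np.array([3.14,2.06,1.41,2.05,-.16])
def zj6(q,z):
    th=q[1]-q[2];u=np.array([np.sin(th),0,np.cos(th)]);l=np.array([0,1.,0]);m=l*np.cos(q[3])+K[-1]*u*np.sin(q[3])
    c,s=np.cos(q[0]),np.sin(q[0]);Rz=np.array([[c,-s,0],[s,c,0],[0,0,1]]);m=Rz@m;y=fk(q,K)[1];x=np.cross(y,m)
    # rotating m about -y by a: m cos a + cross(-y,m) sin a
    a=np.arctan2(z@-x,z@m);j=a-np.pi/2;return (j+np.pi)%(2*np.pi)-np.pi
def ik(p,y,seeds=30,mar=.03,seed=0):
    rng=np.random.default_rng(seed);out=[]
    for i in range(seeds):
        q0=[rng.uniform(-.8,.8),rng.uniform(-.3,1),rng.uniform(-1,.8),rng.uniform(-3.1,2),rng.uniform(-1.5,-.25)]
        r=least_squares(lambda q:np.r_[fk(q,K)[0]-p,300*(fk(q,K)[1]-y)],q0,bounds=(lo+mar,hi-mar))
        out.append((np.sqrt(2*r.cost),r.x))
    u=[]
    for c,q in sorted(out,key=lambda o:o[0]):
        if c<1 and not any(np.abs(q-v).max()<.05 for v in u):u.append(q)
    return u,min(o[0] for o in out)
E
python3 - <<'E'
from fk import *;from h import bpose
for d in(-20,-15,-10,-5,0,5,10,15,20):
    n,s,x,y,z=bpose(d)
    for off in(0,60):
        u,c=ik(np.array([618.3,-21.2,98.1])+n*off,y)
        print(d,off,round(c,1),[(q.round(2).tolist(),zj6(q,z).round(2),zj6(q,-z).round(2)) for q in u])
E
```

```text
-20 0 0.0 [([-0.04, 0.43, -0.23, -0.81, -0.6], np.float64(0.85), np.float64(-2.29))]
-20 60 0.0 [([-0.03, 0.32, -0.27, -0.73, -0.65], np.float64(0.75), np.float64(-2.39))]
-15 0 0.0 [([0.03, 0.41, -0.28, -0.7, -0.47], np.float64(0.71), np.float64(-2.43))]
-15 60 0.0 [([0.05, 0.29, -0.33, -0.61, -0.53], np.float64(0.6), np.float64(-2.54))]
-10 0 0.0 [([0.11, 0.4, -0.35, -0.53, -0.34], np.float64(0.5), np.float64(-2.64))]
-10 60 0.0 [([0.13, 0.27, -0.41, -0.43, -0.4], np.float64(0.38), np.float64(-2.76))]
-5 0 1.6 []
-5 60 0.0 [([0.22, 0.26, -0.53, -0.13, -0.25], np.float64(0.03), np.float64(-3.11))]
0 0 23.2 []
0 60 12.9 []
5 0 41.5 []
5 60 26.5 []
10 0 33.4 []
10 60 24.7 []
15 0 23.9 []
15 60 8.0 []
20 0 16.5 []
20 60 1.3 []
```

Run:
```python
from h import *
n,s,x,y,z=bpose(-9)
g=np.array([618.3,-21.2,98.1])
goto(g+n*140,zdir=z,ydir=y)
```

```text
shift cm [ 0.87 -6.29  3.21] turn [ -2.45  -0.32 -15.44] rows>= 2.2
```

```bash
python3 -m inch '[[0.9,0.5,-4,2,0,0,0],[0.9,0.9,-6.3,3.2,-2.5,-0.3,-5],[0.9,0.9,-6.3,3.2,-2.5,-0.3,-10],[0.9,0.9,-6.3,3.2,-2.5,-0.3,-15.4],[0.9,0.9,-6.3,3.2,-2.5,-0.3,-15.4],[0.9,0.9,-6.3,3.2,-2.5,-0.3,-15.4],[0.9,0.9,-6.3,3.2,-2.5,-0.3,-15.4],[0.9,0.9,-6.3,3.2,-2.5,-0.3,-15.4]]'
python3 - <<'E'
from h import *
st()
n,s,x,y,z=bpose(-9)
g=np.array([618.3,-21.2,98.1])
goto(g+n*140,zdir=z,ydir=y)
E
```

```text
clock: 16.25
position: [549.9, -29.0, 220.2]
ee_rot: [0.527, 0.688, -0.341, -0.363]
contact_force: [0.8, -0.5, -0.2]
gripper_width: 76.6
t 16.25 pos [549.9 -29.  220.2] y [ 0.478  0.211 -0.853] z [-0.86   -0.0867 -0.5029] F [ 0.8 -0.5 -0.2] w 76.6 j [ 0.16  0.12 -0.45 -0.28 -0.49  0.2 ]
shift cm [0.04 0.02 0.15] turn [ 0.24 -0.27  0.14] rows>= 0.1
```

Run:
```python
from h import *
n,s,x,y,z=bpose(-9)
g=np.array([618.3,-21.2,98.1])
goto(g+n*45,zdir=z,ydir=y)
goto(g,zdir=z,ydir=y)
```

```text
shift cm [-1.47  9.4   0.18] turn [ 0.24 -0.27  0.14] rows>= 2.3
shift cm [-2.18 13.85  0.2 ] turn [ 0.24 -0.27  0.14] rows>= 3.4
```

```bash
python3 -m inch '[[0.9,-0.6,4,0.2,0.2,-0.3,0.1],[0.9,-1,7,0.2,0.2,-0.3,0.1],[0.9,-1.5,9.4,0.2,0.2,-0.3,0.1],[0.9,-1.5,9.4,0.2,0.2,-0.3,0.1],[0.9,-1.5,9.4,0.2,0.2,-0.3,0.1]]'
python3 - <<'E'
from h import *
st();im=arm.get_image('wrist');cv2.imwrite('pics/w11.png',im[:,:,::-1])
im=arm.get_image("side");cv2.imwrite("pics/s3.png",cv2.resize(im[80:230,250:430,::-1],None,fx=4,fy=4,interpolation=cv2.INTER_CUBIC))
n,s,x,y,z=bpose(-9)
g=np.array([618.3,-21.2,98.1])
goto(g,zdir=z,ydir=y)
E
```

```text
clock: 16.67
position: [593.8, -24.9, 133.0]
ee_rot: [0.525, 0.686, -0.349, -0.363]
contact_force: [-0.7, -0.2, 0.4]
gripper_width: 76.5
t 16.67 pos [593.8 -24.9 133. ] y [ 0.467  0.204 -0.86 ] z [-0.8646 -0.0978 -0.4928] F [-0.7 -0.2  0.4] w 76.5 j [ 0.14  0.31 -0.41 -0.4  -0.35  0.35]
shift cm [-0.6   4.39 -0.25] turn [-0.27  0.29 -0.12] rows>= 1.1
```

View pics/w11.png

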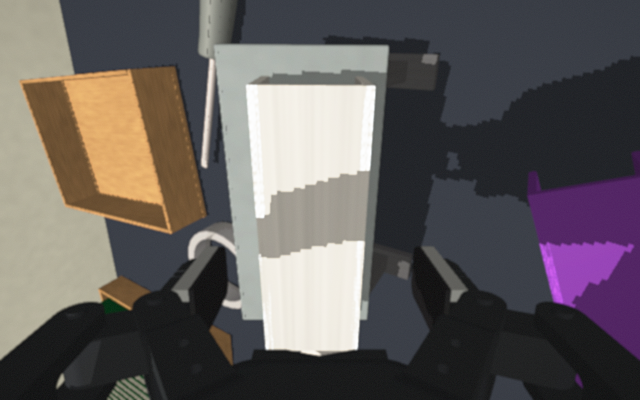

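View pics/s3.png

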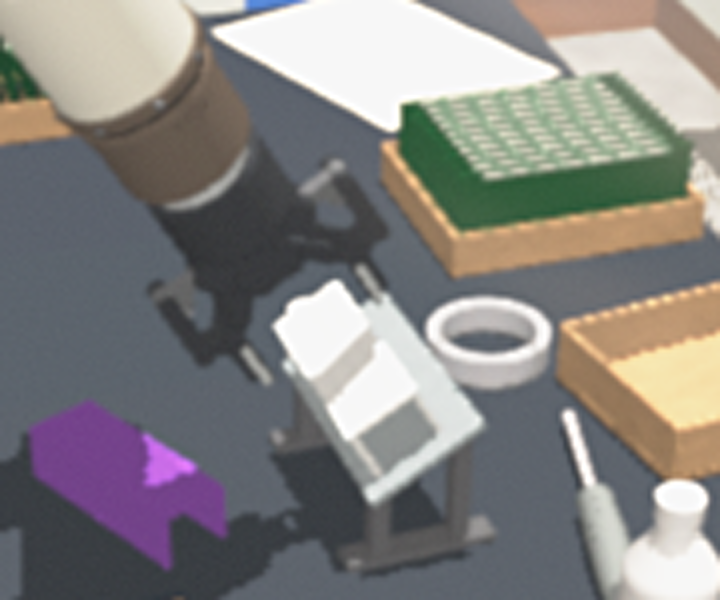

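```bash
python3 -m inch '[[0.9,-0.3,1.5,-0.3,-0.3,0.3,-0.1],[0.9,-0.5,3,-0.3,-0.3,0.3,-0.1],[0.9,-0.6,3.8,-0.3,-0.3,0.3,-0.1],[0.9,-0.6,4,-0.3,-0.3,0.3,-0.1],[0.9,-0.6,4,-0.3,-0.3,0.3,-0.1]]'
python3 - <<'E'
from h import *
st();im=arm.get_image('wrist');cv2.imwrite('pics/w12.png',im[:,:,::-1])
im=arm.get_image("side");cv2.imwrite("pics/s4.png",cv2.resize(im[80:230,250:430,::-1],None,fx=4,fy=4,interpolation=cv2.INTER_CUBIC))
n,s,x,y,z=bpose(-9)
g=np.array([618.3,-21.2,98.1])
goto(g,zdir=z,ydir=y)
E
```

```text
clock: 17.18
position: [617.0, -21.7, 101.0]
ee_rot: [0.527, 0.687, -0.344, -0.363]
contact_force: [-0.1, -0.7, -0.2]
gripper_width: 76.7
t 17.18 pos [617.  -21.7 101. ] y [ 0.474  0.208 -0.855] z [-0.8613 -0.0909 -0.4999] F [-0.1 -0.7 -0.2] w 76.7 j [ 0.13  0.39 -0.37 -0.48 -0.32  0.44]
shift cm [-0.02  0.35  0.06] turn [ 0.05 -0.05  0.02] rows>= 0.1
```

View pics/w12.png

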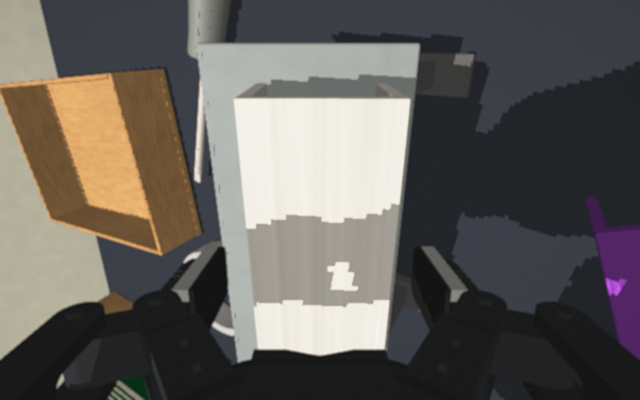

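View pics/s4.png

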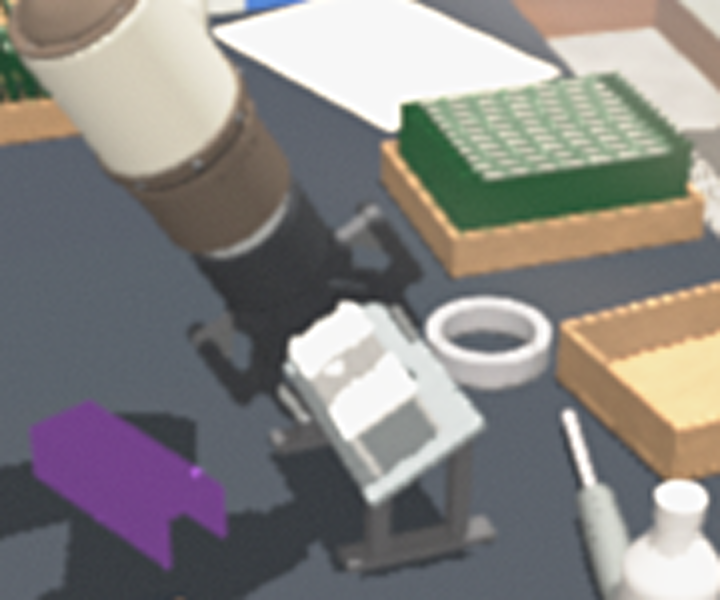

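```bash
python3 -m inch '[[0.9,0,0.2,0.05,0,0,0],[0.4,0,0.2,0.05,0,0,0],[0.4,0,0.2,0.05,0,0,0],[0.4,0,0.2,0.05,0,0,0],[0.4,0,0.2,0.05,0,0,0],[0.4,0,0.2,0.05,0,0,0]]'
python3 - <<'E'
from h import *
st();im=arm.get_image('wrist');cv2.imwrite('pics/w13.png',im[:,:,::-1])
n,s,x,y,z=bpose(-9);p,r,_=cur();print("n vec in tool (mm for 10)",r.inv().apply(n*10).round(2))
E
```

```text
clock: 17.78
position: [617.6, -21.4, 99.0]
ee_rot: [0.527, 0.688, -0.344, -0.363]
contact_force: [-3.7, -0.3, 5.6]
gripper_width: 49.4
t 17.78 pos [617.6 -21.4  99. ] y [ 0.475  0.209 -0.855] z [-0.8612 -0.0908 -0.5   ] F [-3.7 -0.3  5.6] w 49.4 j [ 0.13  0.39 -0.37 -0.49 -0.32  0.44]
n vec in tool (mm for 10) [ 1.57 -9.88 -0.  ]
```

View pics/w13.png

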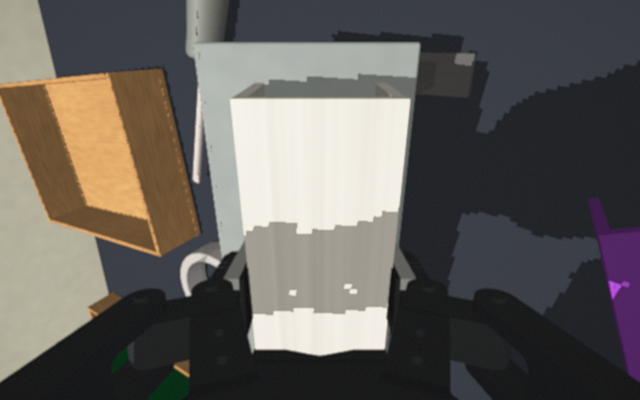

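```bash
python3 -m inch '[[0.4,0.3,-2,0,0,0,0],[0.4,0.8,-5,0,0,0,0],[0.4,1.4,-9,0,0,0,0],[0.4,2,-13,0,0,0,0],[0.4,2,-13,0,0,0,0]]'
cat >> h.py <<'E'
def tpose(ey_off,z,ex_off=0,yaw=-5.0,rock=9.0):
    a=np.radians(yaw);ex=np.array([np.cos(a),np.sin(a),0]);ey=np.array([-ex[1],ex[0],0]);d=np.radians(rock)
    y=np.array([0,0,-1.])*np.cos(d)+ex*np.sin(d)
    return np.array([562.7,-304.6,z])+ey*ey_off+ex*ex_off,y,ey
E
python3 - <<'E'
from h import *
st();im=arm.get_image('wrist');cv2.imwrite('pics/w14.png',im[:,:,::-1])
from fk import ik,zj6
for zz in(200,36):
    p,y,z=tpose(.8,zz);u,c=ik(p,y);print(zz,[(q.round(2),zj6(q,z).round(2)) for q in u])
p,y,z=tpose(.8,200);goto(p,zdir=z,ydir=y)
E
```

```text
clock: 18.25
position: [552.0, -29.2, 219.1]
ee_rot: [0.528, 0.69, -0.342, -0.359]
contact_force: [-0.1, 0.1, -1.7]
gripper_width: 49.1
t 18.25 pos [552.  -29.2 219.1] y [ 0.483  0.209 -0.85 ] z [-0.8562 -0.0919 -0.5085] F [-0.1  0.1 -1.7] w 49.1 j [ 0.16  0.12 -0.45 -0.28 -0.48  0.21]
200 [(array([-0.25,  0.38, -0.13, -0.03, -0.91]), np.float64(-1.39))]
36 [(array([-0.25,  0.57, -0.28, -0.05, -0.56]), np.float64(-1.36))]
shift cm [-27.18  -3.88   2.39] turn [  6.26 100.64  26.74] rows>= 14.6
```

View pics/w14.png

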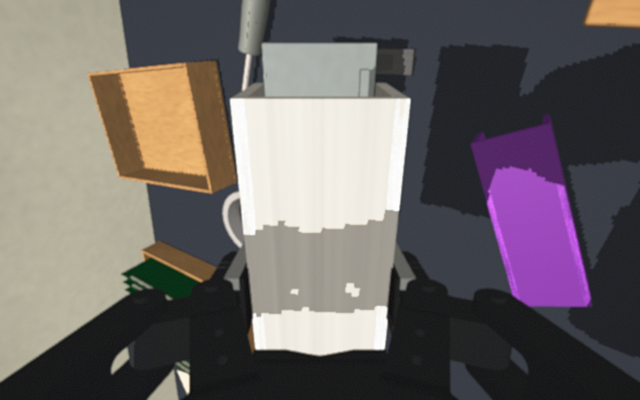

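```bash
python3 -m inch '[[0.4,-2,-1.5,0,0,0,0],[0.4,-27.2,-3.9,2.4,6.3,100.6,26.7],[0.4,-27.2,-3.9,2.4,6.3,100.6,26.7],[0.4,-27.2,-3.9,2.4,6.3,100.6,26.7],[0.4,-27.2,-3.9,2.4,6.3,100.6,26.7],[0.4,-27.2,-3.9,2.4,6.3,100.6,26.7],[0.4,-27.2,-3.9,2.4,6.3,100.6,26.7],[0.4,-27.2,-3.9,2.4,6.3,100.6,26.7],[0.4,-27.2,-3.9,2.4,6.3,100.6,26.7],[0.4,-27.2,-3.9,2.4,6.3,100.6,26.7],[0.4,-27.2,-3.9,2.4,6.3,100.6,26.7],[0.4,-27.2,-3.9,2.4,6.3,100.6,26.7],[0.4,-27.2,-3.9,2.4,6.3,100.6,26.7],[0.4,-27.2,-3.9,2.4,6.3,100.6,26.7],[0.4,-27.2,-3.9,2.4,6.3,100.6,26.7],[0.4,-27.2,-3.9,2.4,6.3,100.6,26.7],[0.4,-27.2,-3.9,2.4,6.3,100.6,26.7],[0.4,-27.2,-3.9,2.4,6.3,100.6,26.7]]'
python3 - <<'E'
from h import *
st();im=arm.get_image('wrist');cv2.imwrite('pics/w15.png',im[:,:,::-1])
p,y,z=tpose(.8,90);goto(p,zdir=z,ydir=y)
E
```

```text
clock: 19.8
position: [562.6, -303.8, 194.0]
ee_rot: [0.707, 0.022, 0.082, -0.703]
contact_force: [-0.2, 0.6, -3.0]
gripper_width: 48.5
t 19.8 pos [ 562.6 -303.8  194. ] y [ 0.147 -0.012 -0.989] z [8.530e-02 9.964e-01 6.000e-04] F [-0.2  0.6 -3. ] w 48.5 j [-0.25  0.39 -0.12 -0.03 -0.91 -1.38]
shift cm [-1.500e+00  1.034e+01  1.000e-02] turn [-0.04  0.1  -0.52] rows>= 2.5
```

View pics/w15.png

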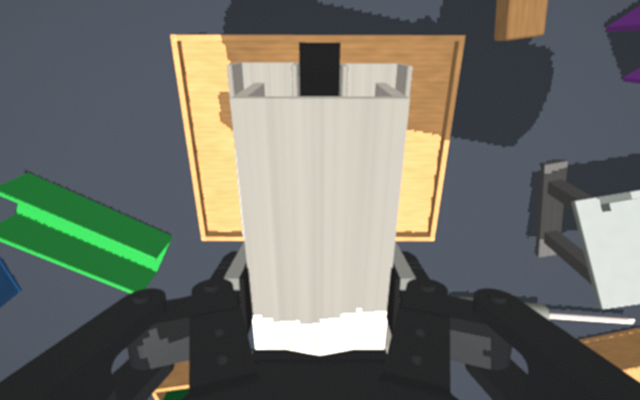

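```bash
python3 -m inch '[[0.4,-0.5,4,0,0,0.1,-0.5],[0.4,-1,7,0,0,0.1,-0.5],[0.4,-1.3,9,0,0,0.1,-0.5],[0.4,-1.5,10.3,0,0,0.1,-0.5],[0.4,-1.5,10.3,0,0,0.1,-0.5],[0.4,-1.5,10.3,0,0,0.1,-0.5]]'
python3 - <<'E'
from h import *
st();im=arm.get_image('wrist');cv2.imwrite('pics/w16.png',cv2.resize(im[20:140,200:440,::-1],None,fx=3.3,fy=3.3,interpolation=cv2.INTER_CUBIC))
p,y,z=tpose(.8,80);goto(p,zdir=z,ydir=y)
im=arm.get_image("side");cv2.imwrite("pics/s5.png",cv2.resize(im[180:350,220:440,::-1],None,fx=3.5,fy=3.5,interpolation=cv2.INTER_CUBIC))
E
```

```text
clock: 20.35
position: [562.8, -304.2, 91.6]
ee_rot: [0.707, 0.025, 0.086, -0.702]
contact_force: [1.1, -0.9, -1.3]
gripper_width: 49.3
t 20.35 pos [ 562.8 -304.2   91.6] y [ 0.156 -0.014 -0.988] z [ 8.770e-02  9.961e-01 -2.000e-04] F [ 1.1 -0.9 -1.3] w 49.3 j [-0.25  0.5  -0.24 -0.04 -0.68 -1.37]
shift cm [-0.31  1.26  0.06] turn [ 0.06 -0.02  0.18] rows>= 0.3
```

View pics/w16.png

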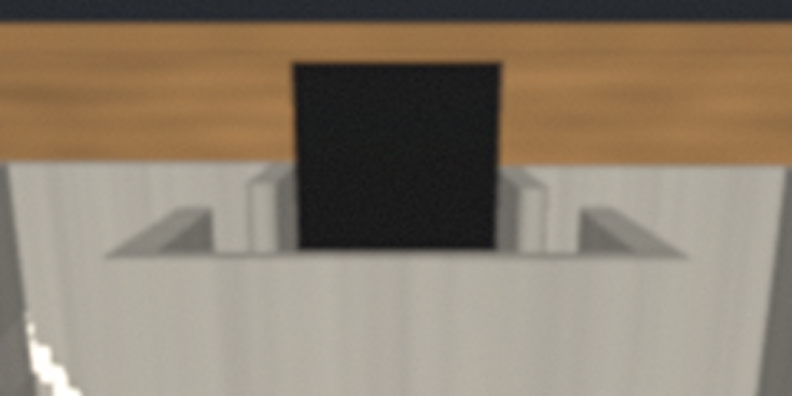

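View pics/s5.png

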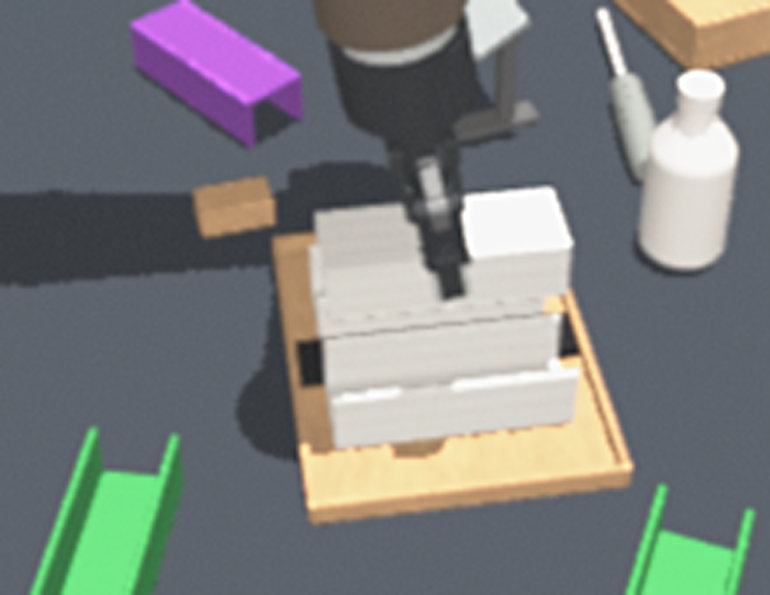

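```bash
python3 -m inch '[[0.4,-0.15,0.6,0.04,0,0,0.1],[0.4,-0.3,1.3,0.04,0,0,0.1],[0.4,-0.3,1.3,0.04,0,0,0.1],[0.4,-0.3,1.3,0.04,0,0,0.1]]'
python3 - <<'E'
from h import *
st();im=arm.get_image('wrist');cv2.imwrite('pics/w17.png',cv2.resize(im[20:140,200:440,::-1],None,fx=3.3,fy=3.3,interpolation=cv2.INTER_CUBIC))
for zz in(72,60,38):
    p,y,z=tpose(.8,zz);goto(p,zdir=z,ydir=y)
E
```

```text
clock: 20.78
position: [562.0, -303.6, 78.7]
ee_rot: [0.707, 0.024, 0.086, -0.702]
contact_force: [0.5, 0.6, -2.0]
gripper_width: 49.2
t 20.78 pos [ 562.  -303.6   78.7] y [ 0.155 -0.014 -0.988] z [ 8.850e-02  9.961e-01 -1.000e-04] F [ 0.5  0.6 -2. ] w 49.2 j [-0.25  0.52 -0.25 -0.04 -0.65 -1.37]
shift cm [-0.07  0.71 -0.  ] turn [ 0.03 -0.07  0.02] rows>= 0.2
shift cm [-0.26  1.89 -0.  ] turn [ 0.03 -0.07  0.02] rows>= 0.5
shift cm [-0.61  4.06  0.  ] turn [ 0.03 -0.07  0.02] rows>= 1.0
```

View pics/w17.png

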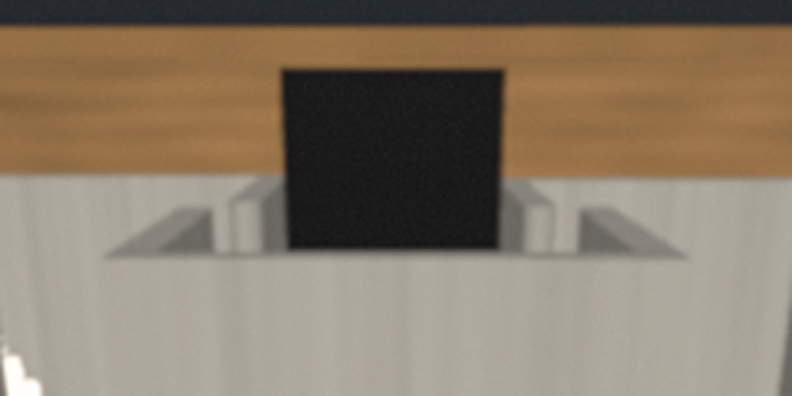

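```bash
python3 -m inch '[[0.4,-0.07,0.4,-0.03,0,0,0],[0.4,-0.1,0.7,-0.03,0,0,0],[0.4,-0.1,0.7,-0.03,0,0,0]]'; python3 -m inch '[[0.4,-0.05,0.3,0,0,0,0],[0.4,-0.09,0.6,0,0,0,0],[0.4,-0.09,0.6,0,0,0,0]]'
python3 - <<'E'
from h import *
st();im=arm.get_image('wrist');cv2.imwrite('pics/w18.png',cv2.resize(im[20:140,200:440,::-1],None,fx=3.3,fy=3.3,interpolation=cv2.INTER_CUBIC))
im=arm.get_image("side");cv2.imwrite("pics/s6.png",cv2.resize(im[180:350,220:440,::-1],None,fx=3.5,fy=3.5,interpolation=cv2.INTER_CUBIC))
E
```

```text
clock: 21.08
position: [562.1, -303.9, 71.2]
ee_rot: [0.707, 0.024, 0.086, -0.702]
contact_force: [-0.0, 0.3, -2.6]
gripper_width: 49.2
clock: 21.33
position: [562.1, -303.9, 65.1]
ee_rot: [0.707, 0.024, 0.086, -0.702]
contact_force: [-0.1, 0.0, -2.7]
gripper_width: 49.3
t 21.33 pos [ 562.1 -303.9   65.1] y [ 0.155 -0.014 -0.988] z [8.88e-02 9.96e-01 2.00e-04] F [-0.1  0.  -2.7] w 49.3 j [-0.25  0.53 -0.26 -0.04 -0.62 -1.37]
```

View pics/w18.png

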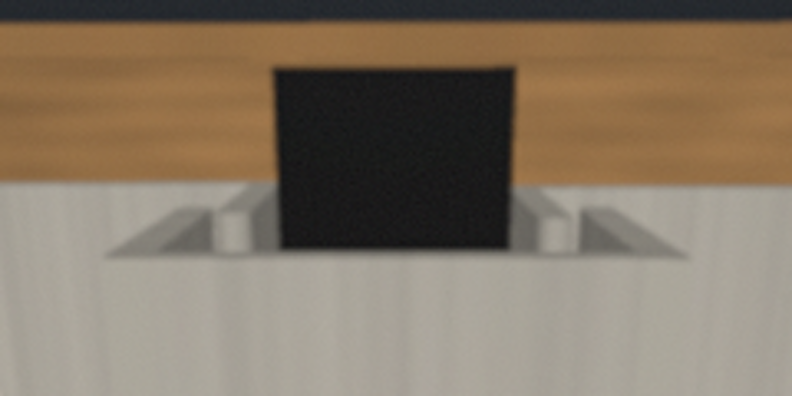

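View pics/s6.png

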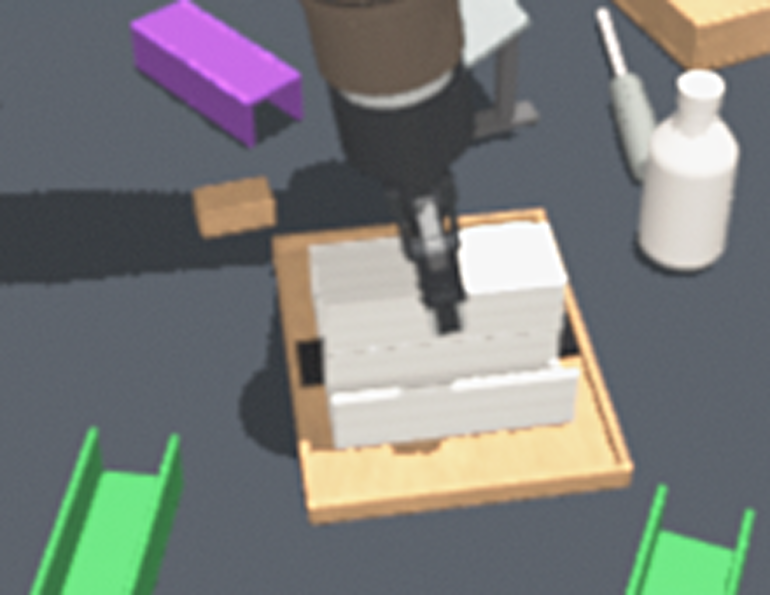

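```bash
python3 -m inch '[[0.4,-0.05,0.3,0,0,0,0],[0.4,-0.09,0.6,0,0,0,0],[0.4,-0.14,0.9,0,0,0,0],[0.4,-0.18,1.2,0,0,0,0],[0.4,-0.18,1.2,0,0,0,0]]'; python3 -m inch '[[0.4,-0.05,0.3,0,0,0,0],[0.4,-0.09,0.6,0,0,0,0],[0.4,-0.14,0.9,0,0,0,0],[0.4,-0.18,1.2,0,0,0,0],[0.4,-0.18,1.2,0,0,0,0]]'; python3 -m inch '[[0.4,-0.03,0.2,0,0,0,0],[0.4,-0.06,0.4,0,0,0,0],[0.4,-0.06,0.4,0,0,0,0]]'
```

```text
clock: 21.85
position: [562.1, -303.9, 52.9]
ee_rot: [0.707, 0.024, 0.086, -0.702]
contact_force: [-0.1, 0.8, -2.3]
gripper_width: 49.1
clock: 22.27
position: [562.3, -303.9, 40.8]
ee_rot: [0.707, 0.024, 0.086, -0.702]
contact_force: [-0.2, 0.1, -2.8]
gripper_width: 48.9
clock: 22.52
position: [562.6, -304.0, 37.3]
ee_rot: [0.707, 0.024, 0.087, -0.702]
contact_force: [-0.8, 0.2, -2.6]
gripper_width: 49.1
```

```bash
python3 -m inch '[[0.4,-0.03,0.2,0,0,0,0],[0.4,-0.05,0.3,0,0,0,0],[0.4,-0.05,0.3,0,0,0,0]]'; python3 -m inch '[[0.4,-0.03,0.2,0,0,0,0],[0.4,-0.05,0.3,0,0,0,0],[0.4,-0.05,0.3,0,0,0,0]]';python3 - <<'E'
from h import *
st();im=arm.get_image('wrist');cv2.imwrite('pics/w19.png',cv2.resize(im[20:140,200:440,::-1],None,fx=3.3,fy=3.3,interpolation=cv2.INTER_CUBIC))
im=arm.get_image("side");cv2.imwrite("pics/s7.png",cv2.resize(im[180:350,220:440,::-1],None,fx=3.5,fy=3.5,interpolation=cv2.INTER_CUBIC))
E
```

```text
clock: 22.77
position: [563.1, -304.2, 36.3]
ee_rot: [0.707, 0.025, 0.087, -0.701]
contact_force: [-2.5, 1.9, 5.1]
gripper_width: 49.3
clock: 23.02
position: [563.2, -304.2, 36.2]
ee_rot: [0.707, 0.025, 0.087, -0.701]
contact_force: [-9.5, 5.1, 20.9]
gripper_width: 49.1
t 23.02 pos [ 563.2 -304.2   36.2] y [ 0.158 -0.015 -0.987] z [ 0.0878  0.9961 -0.0011] F [-9.5  5.1 20.9] w 49.1 j [-0.25  0.57 -0.28 -0.05 -0.56 -1.37]
```

View pics/w19.png

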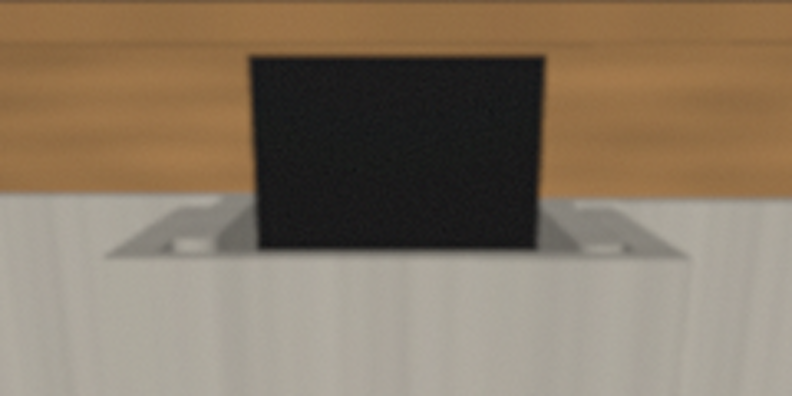

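View pics/s7.png

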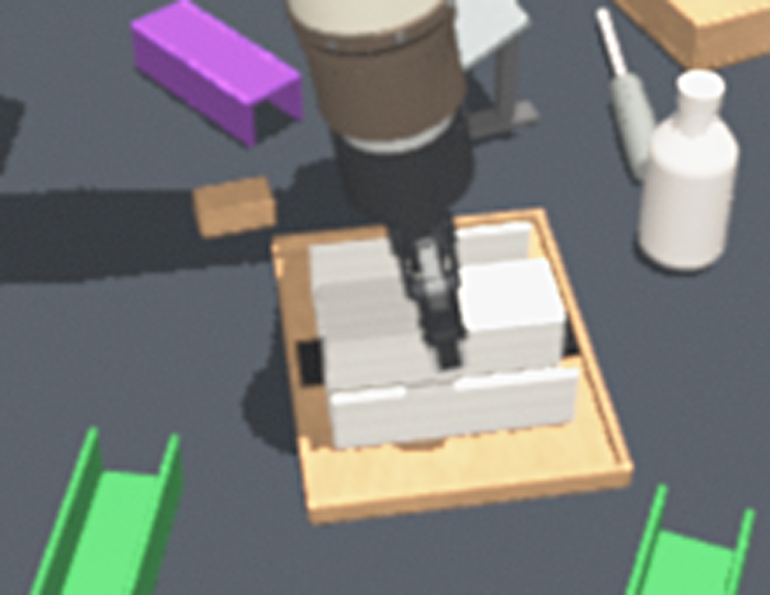

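```bash
python3 -m inch '[[0.4,0.03,-0.3,0,0,0,0],[0.6,0.04,-0.4,0,0,0,0],[0.64,0.04,-0.4,0,0,0,0],[0.64,0.04,-0.4,0,0,0,0],[0.64,0.04,-0.4,0,0,0,0]]'; python3 -m inch '[[0.64,0.2,-1,0,0,0,0],[0.64,0.5,-3,0,0,0,0],[0.64,0.9,-6,0,0,0,0],[0.64,1.5,-10,0,0,0,0],[0.5,1.5,-10,0,0,0,0],[0.3,1.5,-10,0,0,0,0],[0,1.5,-10,0,0,0,0]]';python3 - <<'E'
from h import *
st();im=arm.get_image('wrist');cv2.imwrite('pics/w20.png',im[:,:,::-1])
im=arm.get_image("side");cv2.imwrite("pics/s8.png",cv2.resize(im[180:350,220:440,::-1],None,fx=3.5,fy=3.5,interpolation=cv2.INTER_CUBIC))
E
```

```text
clock: 23.53
position: [562.6, -304.1, 35.2]
ee_rot: [0.707, 0.024, 0.087, -0.702]
contact_force: [0.5, 0.2, 0.5]
gripper_width: 54.8
clock: 24.12
position: [561.5, -303.9, 137.2]
ee_rot: [0.707, 0.024, 0.087, -0.702]
contact_force: [0.3, 0.1, -0.3]
gripper_width: 19.3
t 24.12 pos [ 561.5 -303.9  137.2] y [ 0.157 -0.014 -0.988] z [ 8.89e-02  9.96e-01 -1.00e-04] F [ 0.3  0.1 -0.3] w 19.3 j [-0.25  0.44 -0.2  -0.04 -0.77 -1.38]
```

View pics/w20.png

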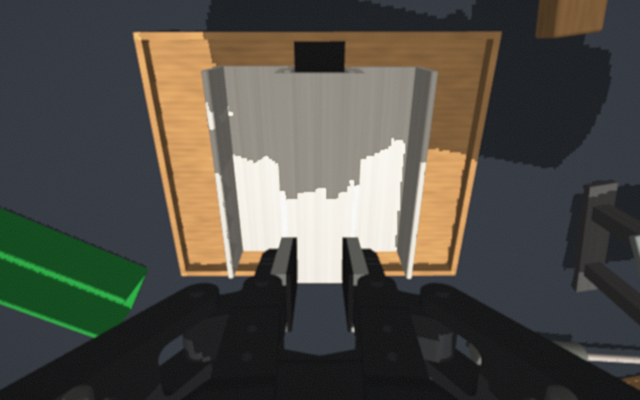

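View pics/s8.png

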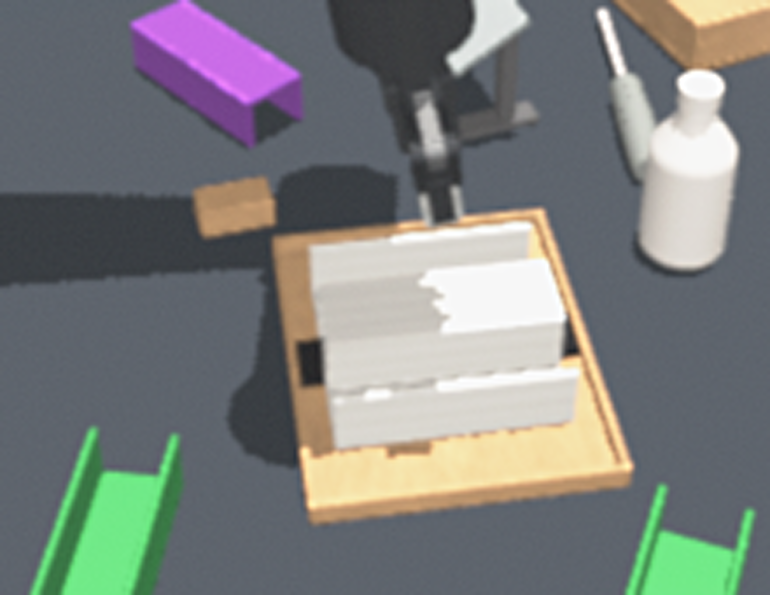

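Run:
```python
from h import *
for ex,zz in((-40,85),(-40,70)):
    p,y,z=tpose(.5,zz,ex,rock=0);goto(p,zdir=z,ydir=y)
```

```text
shift cm [-4.55  4.4  -0.03] turn [-0.01 -0.09  8.89] rows>= 1.5
shift cm [-4.78  5.88 -0.04] turn [-0.01 -0.09  8.89] rows>= 1.8
```

```bash
python3 -m inch '[[0,-2,1,0,0,0,4],[0,-4.6,3,0,0,0,8.9],[0,-4.6,4.4,0,0,0,8.9],[0,-4.7,5,0,0,0,8.9],[0,-4.7,5.3,0,0,0,8.9],[0,-4.7,5.3,0,0,0,8.9]]'
python3 - <<'E'
from h import *
st()
E
```

```text
clock: 24.72
position: [523.6, -300.6, 76.0]
ee_rot: [0.706, -0.031, 0.031, -0.706]
contact_force: [-0.1, -0.1, -0.4]
gripper_width: 0.0
t 24.72 pos [ 523.6 -300.6   76. ] y [ 0.001 -0.    -1.   ] z [ 8.840e-02  9.961e-01 -1.000e-04] F [-0.1 -0.1 -0.4] w 0.0 j [-0.25  0.52 -0.26  0.   -0.79 -1.41]
```

Now vertical, tips about 9 mm above b's web, near its robot-side end. Press there, then at the other end.

```bash
python3 -m inch '[[0,0,0.4,0,0,0,0],[0,0,0.7,0,0,0,0],[0,0,0.9,0,0,0,0],[0,0,0.9,0,0,0,0]]'; python3 -m inch '[[0,0,0.15,0,0,0,0],[0,0,0.3,0,0,0,0],[0,0,0.3,0,0,0,0]]'
```

```text
clock: 25.05
position: [523.6, -300.6, 68.0]
ee_rot: [0.707, -0.031, 0.032, -0.706]
contact_force: [-0.7, 0.2, 0.7]
gripper_width: -0.3
clock: 25.3
position: [524.1, -300.8, 67.1]
ee_rot: [0.707, -0.03, 0.032, -0.706]
contact_force: [-2.5, 2.0, 9.6]
gripper_width: 0.0
```

```bash
python3 -m inch '[[0,0,0.1,0,0,0,0],[0,0,0.2,0,0,0,0],[0,0,0.2,0,0,0,0]]'; python3 -m inch '[[0,0,-0.6,0,0,0,0],[0,2,-1.5,0,0,0,0],[0,5,-1.5,0,0,0,0],[0,8,-1.5,0,0,0,0],[0,8.5,-1,0,0,0,0],[0,8.5,-0.6,0,0,0,0],[0,8.5,-0.4,0,0,0,0],[0,8.5,-0.4,0,0,0,0]]'; python3 -m inch '[[0,0,0.2,0,0,0,0],[0,0,0.4,0,0,0,0],[0,0,0.4,0,0,0,0]]'; python3 -m inch '[[0,0,0.15,0,0,0,0],[0,0,0.3,0,0,0,0],[0,0,0.3,0,0,0,0]]'
```

```text
clock: 25.55
position: [524.1, -300.8, 67.0]
ee_rot: [0.707, -0.03, 0.032, -0.706]
contact_force: [-4.9, 4.2, 18.4]
gripper_width: 0.4
clock: 26.22
position: [607.9, -307.9, 67.2]
ee_rot: [0.707, -0.031, 0.032, -0.706]
contact_force: [1.8, -0.1, 1.7]
gripper_width: 0.0
clock: 26.47
position: [607.9, -308.0, 67.0]
ee_rot: [0.707, -0.03, 0.032, -0.706]
contact_force: [-3.3, 4.2, 15.2]
gripper_width: -0.0
clock: 26.72
position: [608.0, -308.0, 66.9]
ee_rot: [0.707, -0.029, 0.032, -0.706]
contact_force: [-7.4, 7.1, 26.2]
gripper_width: 0.1
```

```bash
python3 -m inch '[[0,0,-1,0,0,0,0],[0,0,-4,0,0,0,0],[0,-3,-8,0,0,0,0],[0,-6,-12,0,0,0,0],[0,-8,-14,0,0,0,0],[0,-8,-14,0,0,0,0],[0,-8,-14,0,0,0,0]]'
python3 - <<'E'
from h import *
st();im=arm.get_image('wrist');cv2.imwrite('pics/w21.png',im[:,:,::-1])
cv2.imwrite("pics/w21c.png",cv2.resize(im[60:290,180:450,::-1],None,fx=2.6,fy=2.6,interpolation=cv2.INTER_CUBIC))
E
```

```text
clock: 27.3
position: [527.0, -301.3, 203.0]
ee_rot: [0.707, -0.029, 0.034, -0.706]
contact_force: [0.4, 0.6, -0.7]
gripper_width: -0.1
t 27.3 pos [ 527.  -301.3  203. ] y [ 0.007 -0.002 -1.   ] z [ 0.0897  0.996  -0.001 ] F [ 0.4  0.6 -0.7] w -0.1 j [-0.25  0.39 -0.11 -0.   -1.06 -1.41]
```

View pics/w21c.png

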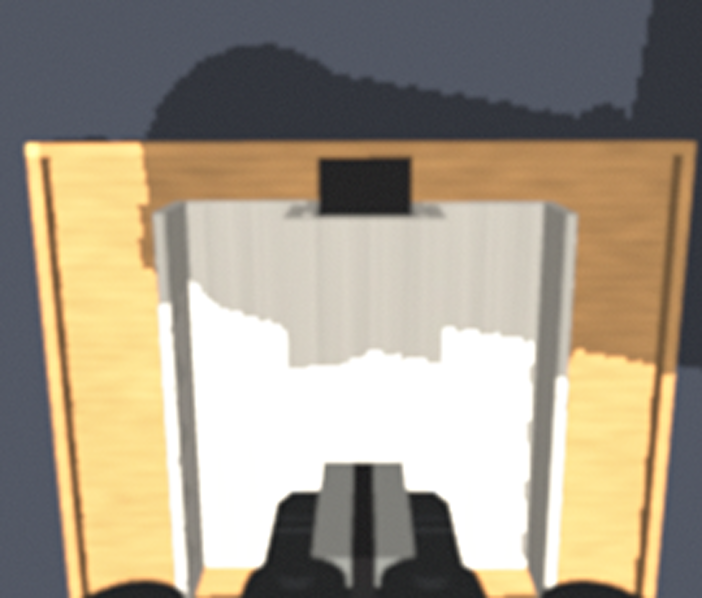

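Run:
```python
from h import *
c=P("wrist");a=np.radians(-5);ex=np.array([np.cos(a),np.sin(a)]);ey=np.array([-ex[1],ex[0]]);t=np.array([562.7,-304.6])
f=lambda x,y:(180+x/2.6,60+y/2.6)
for n,uv,z in(("tray near",f(360,142),14),("b",f(365,216),48),("a L",f(153,211),44),("c R",f(577,212),44)):
    p=ray(c,[uv],z)[0][:2];print(n,p.round(1),"ex",((p-t)@ex).round(1),"ey",((p-t)@ey).round(1))
im=arm.get_image("top");cv2.imwrite("pics/t3.png",im[:,:,::-1])
im=arm.get_image("side");cv2.imwrite("pics/s9.png",im[:,:,::-1])
```

```text
tray near [ 473.1 -297.1] ex -89.9 ey -0.3
b [ 493.7 -297.4] ex -69.3 ey 1.2
a L [ 486.9 -361.9] ex -70.6 ey -63.7
c R [ 498.8 -232.6] ex -69.9 ey 66.1
```

View pics/t3.png

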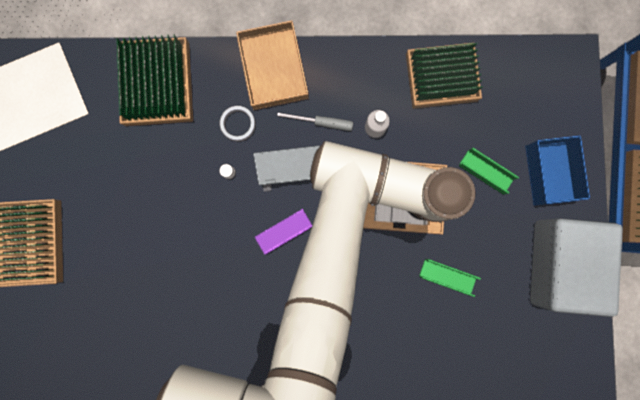

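View pics/s9.png

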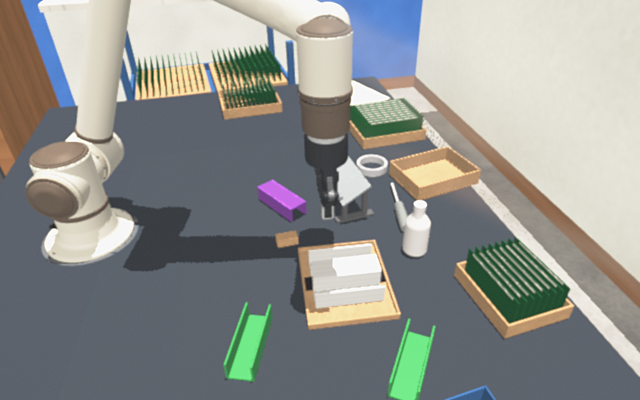

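```bash
python3 -c "
from bench import arm
print(arm.job_done())"
```

```text
the job is handed in; nothing more can be done
None
```

The three channels are packed and interlocked in the tray, and the job is handed in at about 27 s on the robot's clock. No verdict was reported.

**What I did, in order**
- **Channel a:** gripped it, slid it, then pushed it against the strip to about 10 N.
- **Channel c:** lifted it from the bench, laid it on the other side of the strip and pushed it up to about 13 N.
- **Channel b:** took it off the stand with the gripper leaned 9° along the channel, because the straight grasp ran a wrist joint to its range limit (-0.1606 against -0.16) and stopped short. I then lowered it over both flanges and pressed it to 21 N, and again with shut fingers at each end (18 N and 26 N).

**Last checks**
- **Fully home:** the fingertips met b's top at the same height near both ends, about 48 mm above the bench, which is the home height.
- **Centred:** the near ends of a, b and c are 69 to 71 mm from the tray's centre, so each is centred to within about 1 mm.
- **Against the strip:** gripper readings put a and c 81.9 mm apart between centres, against the required 82 mm.
- **Everything else:** the other objects look unmoved in the last top and side pictures. The arm hid part of the tray from above, and the carton shows only in the side picture. The arm was clear and touching nothing.

**Disagreement:** the camera's width over a and c came out at about 130 mm rather than 132 mm, both before and after b went in. I put that down to camera calibration error. It also placed the midpoint about 1 mm from where the gripper readings did. I started from the gripper readings and fine-tuned b by the gaps seen beside its flanges; it went in without side force.

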